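Release a turned handle from the ratchet clamp

TASK

The turned pan handle is finished: take it out of the bench clamp. The clamp's ratchet is still set to tighten, so flip its little reversing lever over to loosen, work the ratchet handle back and forth (do not turn the toothed wheel by hand) until the pressure pad has risen at least 8 mm off the wood, and only then take the turned handle out and lay it, without dropping it, flat on the floor of the open plywood tray. Leave the pliers, the tape measure and the spare blank where they lie.

Things in the scene. Friction and masses are not known exactly. Their poses are not given: they have to be found in the camera images.
- clamp: bench clamp of grey iron, bolted down, 180 mm tall. Origin on the bench under its vertical spindle; ratchet handle and clamped piece stick out to its -x, y left, z up. Base x -68..68, y -83..83, 14 mm high; V-block x -58..36, 52 wide, 41 high; crosshead x -27..27, 116 to 150 mm up; 18 mm columns at y +-62, 180 high, flank the handle's swing; toothed wheel with hexagon cap on top, 182 mm up
- nut: steel ratchet wheel (12 teeth, 49 mm across) with its hexagon cap on the spindle; origin on the axis, 147 mm above the bench. It is turned by the ratchet handle, not by the fingers. One whole turn anticlockwise seen from above raises the pad 24 mm, clockwise lowers it. It stays where it is left (friction about 0.22 N m)
- ratchet_handle (a joint): swing of the ratchet handle about the spindle, rad: 0 along the clamp's -x, growing anticlockwise from above (to the right of a man it points at); stops +-1.18. It stays where left (friction 0.1 N m, about 0.3 N m when driving the wheel). It drives the wheel one way, as the pawl is set, and clicks back freely the other; a click is 0.52 rad, so up to 0.52 rad of each driving stroke is idle
- handle_grip (a point): middle of the ratchet handle's wooden grip, 140 mm from the spindle axis, 156 mm above the bench; the grip lies level and radial, 104 to 180 mm from the axis, about 20 mm wide and high. The point's x axis points along the handle to the spindle, y across it, z up. Right of the clamp a cabinet 235 mm high has its front at world y -0.41 (x 0.33 to 0.63)
- pawl_lever (a joint): reversing lever on the ratchet handle, rad, pivot 36 mm from the spindle axis: 0 in line with the handle, positive anticlockwise from above. A spring throws it over centre: negative (to -0.35) = handle drives clockwise and tightens, positive (to +0.35) = drives anticlockwise and loosens. Rests at only 0.12 while the pawl rides on a tooth. 1 to 2 N at the tab flip it, more under load
- lever_tab (a point): middle of the upright thumb tab at the lever's free end, 179 mm above the bench: tab 12 mm along the lever, 9 mm thick, 22 mm high (167 to 189 mm up), 34 mm out from the lever's pivot, 70 mm from the spindle axis, over the handle's steel shaft (top 160 mm up, 16 mm wide). With the handle pointing at you: tab to the right of it = loosen, to the left = tighten; x axis along the lever to its pivot
- pad (a joint): lift of the pressure pad, m: 0 when it bears on the turned handle, grows as it rises, stop at 0.016
- pad_face (a point): middle of the underside of the pressure pad's wooden face (56 mm along the clamp's x, 30 mm across), 57 mm above the bench when clamped
- turned_handle_mid (a point): centre of the finished turned wooden handle in the clamp: round, 118 mm long, 27 mm thick at most and 20 to 24 mm across the grasp, 52 g. It lies level along the clamp's x, centre 43 mm above the bench and 39 to 45 mm to -x of the spindle; 40 to 46 mm of it stick out of the V-block at the -x end. The point's y axis is its long axis; on a flat floor its centre is 13.5 mm up
- tray: open plywood tray, 116 mm (its x) by 164 mm (its y) by 32 mm high, walls and floor 6 mm thick; origin at the centre of its underside, z up; it stands loose on the bench. Between clamp and tray a machine vise on a board, 132 mm high, fills world x 0.39 to 0.71, y -0.09 to 0.16: carry above it
- pliers: pliers with red grips lying flat, 73 x 158 x 16 mm; origin under the middle. To be left alone
- tape_rule: pocket tape measure standing on edge, 71 x 30 x 62 mm; origin under the middle. To be left alone
- spare_blank: unfinished pale handle blank lying on the bench, 135 mm long, 26 mm thick; origin under the middle. To be left alone

How it is judged (in metres and radians):
On the way, in this order (a step that is already met when the one before it is completed fails the run):
1. the reversing lever is thrown over to loosen while the pad still holds the turned handle (value of joint pawl_lever above 0.08 rad and value of joint pad below 0.003 m), for 0.2 s.
2. the ratchet has raised the pad at least 8 mm clear, with the turned handle still lying in the V-block (value of joint pad above 0.008 m and distance of turned_handle_mid from where it was at the start of the episode below 0.02 m), for 0.2 s.
At the end, for the whole second after the job is handed in: The turned handle lies still and flat on the tray's floor, inside its walls (centre no more than 26 mm above the tray's underside, long axis level within 0.12 rad, the tray standing level); the pad stands at least 8 mm up; the reversing lever is still on the loosening side (above 0.08 rad) (value of joint pawl_lever above 0.08 rad and value of joint pad above 0.008 m and x of turned_handle_mid in the frame of tray between -0.052 and 0.052 m and y of turned_handle_mid in the frame of tray between -0.076 and 0.076 m and z of turned_handle_mid in the frame of tray below 0.026 m and angle between turned_handle_mid's own y axis and vertical between 1.45 and 1.69 rad and angle between tray's own z axis and vertical below 0.08 rad and linear speed of turned_handle below 0.02 m/s); the robot touches nothing.
It fails at once if the turned handle is dropped into the tray (it comes down faster than a fall of about 25 mm) (linear speed of turned_handle above 0.7 m/s and horizontal distance between turned_handle_mid and tray below 0.08 m and height (world z) of turned_handle_mid below 0.09 m).
It fails at once if the pliers, the tape measure or the spare blank are shifted more than 30 mm (distance of any of pliers, tape_rule, spare_blank from where it was at the start of the episode above 0.03 m).
It fails at once if the fingers press on the toothed wheel or its cap instead of working the handle (contact force between the fingers and nut above 4 N).
It also fails if it takes over 72 s, if anything falls off the work surface, if the arm or the gripper's body presses on something with over 40 N, if the wrist force passes 120 N, or if a joint passes its speed limit or range.

ROBOT

A 6-joint arm with a two-finger parallel gripper is mounted at the origin on the work surface; the furniture and walls round the work are solid. World frame = base frame: x ahead of the robot, y to its left, z up, the work surface at z = 0. Lengths are in m, angles in degrees, forces in N, time in s.
With the tool pointing down it reaches from about 0.375 to 0.9 m from the base axis. Payload 3.1 kg.
Tool frame: the origin (TCP) lies at the very end of the fingers, on their centre line; the grasp point (between the pads) lies 19 mm behind it (bot.hold_point_z is the z of the grasp point in the tool frame, in m); z points along the fingers, y is the direction in which the jaws open and shut (so a half turn about z gives the same grasp; the last joint's range is limited). The gripper opens to 87 mm and grips with 3 to 60 N. Pads are 19 mm wide; open, the fingers measure 117 mm over their backs; the gripper's body (75 mm by 190 mm) begins 51 mm behind the grasp point.
Start: joints at [66.492, 30.224, 82.088, -0, 67.689, -10.227], TCP at [0.144, 0.608, 0.223] pointing down, gripper open.
Joint ranges: [-176.69, 176.69], [-43.24, 126.21], [12.49, 139.97], [-82, 262], [0, 151.66], [-163.58, 163.58]. Speed limits (degrees/s): [159.86, 159.86, 180, 180, 180, 180].

INTERFACE

Orientations are given as a 3x3 rotation matrix whose columns are the frame's x, y, z axes.
In Python, from rig import bot gives the robot as it stands.
- The arm moves only by the tool servo_tool, never from a script. Its argument "increments" is a list of rows, each a list of 3 entries, a list of its own where there are three numbers: the closure, from 0 (fully open) to 1 (shut), then the shift along the tool's x, y, z in mm, then the turn about the tool's z in degrees. In form: [[claw, [x, y, z], turn], ...]. A call has 1 to 5 rows; each row shifts and turns the commanded pose from where the row before left it, along the tool's axes as they then stand; what a row does not reach is not made up. A row lasts 1/8 s, in which the tool goes at most 62.5 mm and 10.7 degrees, less where a joint would pass 70% of its speed; a pose out of reach is approached as far as the arm can. A call with a gripper value outside its range is refused whole. The fingers move at their own pace and stop on an object; the grip force is fixed at half the most. Time passes only in rows, so rows that do not move let the fingers close. It gives the time, the measured TCP pose, the force and the opening at its end, in the units of the state.
- bot.read_state(): the state, without advancing time (a new reading comes with each control period).
- bot.capture(name): name is "scene" or "side" or "wrist"; returns (picture, depth): 384x512x3 uint8, blue, green, red; 384x512 float32, m along the optical axis (not along the pixel's ray), 0 where there is no reading.
- bot.camera_info(name): a dict with "K" (3x3 intrinsics, pixels), "R" (3x3) and "t" (3): a world point X has camera coordinates R X + t; the wrist camera has in their place "mount" (4x4, takes a point from camera to tool coordinates, whose origin is the TCP and whose axes are the flange's). Camera axes: x right, y down, z forward; pixel columns grow to the right and rows downward; lengths in m; the calibration is good to about 2 mm. A picture is of the moment at which its call begins: read the wrist's pose just before it. camera_info takes no time and is no camera call.
- bot.hand_in(): hands the job in, once; it reports no verdict.
Trained networks look in the newest picture that a camera, given by its name, has taken for a name from the list of things; names that differ only in an ending like _2 or _b are one class to them, and where a whole thing is asked for, a point or a joint stands for the part that bears it (a point fixed in the world has none). Each returns a list of dicts, best first, with "p" (0 to 1); they miss things now and then, are a little off and sometimes report something else, mostly with a low value. They report only what shows in the picture. A call takes as long as a camera call.
- bot.find_in(camera, thing): "bbox" ([left, top, right, bottom] in pixels, round what is visible of it).
- bot.trace(camera, thing): "region" (384x512 bool, what is visible of it) and "bbox" ([left, top, right, bottom] in pixels, round what is visible of it).
The state is a dict: "time_s": time; "joint_positions": joint angles; "qvel": joint speeds; "tau": joint torques, N m; "position": TCP position; "tcp_rot": TCP orientation; "force": force on the tool from outside, world axes, zero at the start; "moment": the same for the moment, N m; "opening": opening from 0.0 (shut) to 1.0 (fully open).
Only numpy, scipy, OpenCV 4.12 (cv2) and the standard library are available. Lean on these libraries where they do the work, as an engineer would, in place of code of your own. Each camera call takes 0.05 s, during which the arm holds its last target.

## Working session

There is one attempt and no reset: what is moved stays moved. The work goes in short steps, Python scripts to look and compute and a tool call to move; the robot and the scene stay as the last step left them, time stands still between calls to the robot, and variables do not carry over. Pictures are saved under pics/ and viewed, and the job is handed in when it is done.

Besides the shell and the picture viewer there is one more tool, called after "Call:" as name(argument=value, ...) on one line, values as JSON. servo_tool: Moves the arm, as the interface text tells. Its arguments: {"type":"object","properties":{"increments":{"type":"array","items":{"type":"array"}}},"required":["increments"]}

```bash
mkdir -p pics; ls; python3 - <<'E'
from rig import bot
import cv2
s=bot.read_state();print(s['time_s'],s['position'],s['tcp_rot'],s['opening'],bot.hold_point_z)
for n in("scene","side"):
    im,d=bot.capture(n);cv2.imwrite(f"pics/{n}0.png",im)
    import numpy as np;np.save(f"pics/{n}0d.npy",d)
    c=bot.camera_info(n);print(n,c)
print(bot.camera_info("wrist"))
E
```

```text
pics
0.0 [0.14324927 0.60760536 0.22156076] [[-9.73257637e-01  2.29714598e-01 -8.80866928e-04]
 [ 2.29715947e-01  9.73255637e-01 -2.01228607e-03]
 [ 3.95057216e-04 -2.16082197e-03 -9.99997587e-01]] 1.0012076018443627 -0.0187
scene {'K': array([[397.45273445,   0.        , 259.5801991 ],
       [  0.        , 397.45273445, 187.8430206 ],
       [  0.        ,   0.        ,   1.        ]]), 'R': array([[-0.78487877, -0.61915286,  0.02480011],
       [-0.27148752,  0.30762717, -0.91195397],
       [ 0.55700973, -0.72250624, -0.40954231]]), 't': array([0.32812579, 0.2568336 , 0.60693287])}
side {'K': array([[355.72485055,   0.        , 250.20042039],
       [  0.        , 355.72485055, 190.63841472],
       [  0.        ,   0.        ,   1.        ]]), 'R': array([[-8.82401194e-01, -4.70497746e-01, -5.40738438e-05],
       [-3.20797007e-01,  6.01727036e-01, -7.31446413e-01],
       [ 3.44176427e-01, -6.45411842e-01, -6.81898924e-01]]), 't': array([0.39308083, 0.27500591, 0.75887073])}
{'K': array([[283.72590683,   0.        , 256.38284857],
       [  0.        , 283.72590683, 194.54033683],
       [  0.        ,   0.        ,   1.        ]]), 'mount': array([[ 1.11109197e-03, -9.68822057e-01, -2.47755096e-01,
         6.66060695e-02],
       [ 9.99999374e-01,  1.04345174e-03,  4.04319478e-04,
         3.84077646e-04],
       [-1.33193142e-04, -2.47755390e-01,  9.68822610e-01,
        -1.63056908e-01],
       [ 0.00000000e+00,  0.00000000e+00,  0.00000000e+00,
         1.00000000e+00]])}
```

View pics/scene0.png

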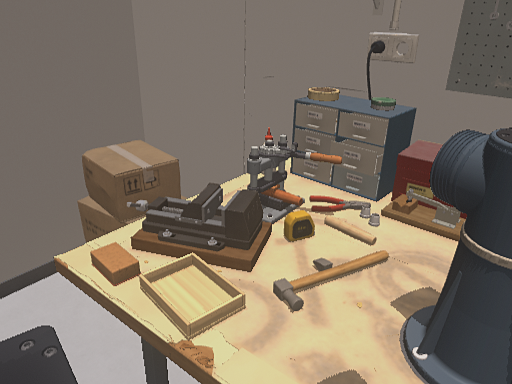

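View pics/side0.png

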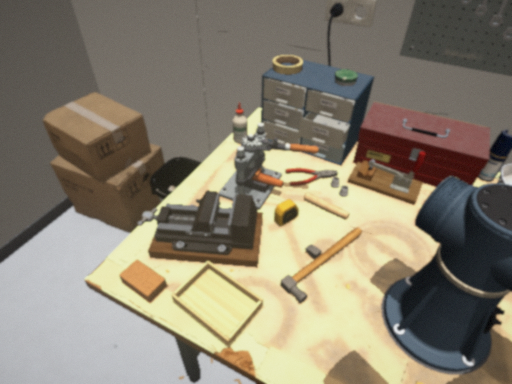

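```bash
cat > h.py <<'E'
from rig import bot
import numpy as np, cv2
def info(n,st=None):
    c=bot.camera_info(n);K=np.array(c['K'])
    if n=='wrist':
        M=np.array(c['mount']);s=st or bot.read_state()
        T=np.eye(4);T[:3,:3]=s['tcp_rot'];T[:3,3]=s['position']
        W=T@M; return K,W[:3,:3],W[:3,3]
    R=np.array(c['R']);return K,R.T,-R.T@np.array(c['t'])
def cloud(n,d,cam=None):
    K,Rw,tw=cam or info(n)
    v,u=np.mgrid[:384,:512]
    P=np.stack([(u-K[0,2])/K[0,0]*d,(v-K[1,2])/K[1,1]*d,d],-1)
    return P@Rw.T+tw
def proj(n,X,cam=None):
    K,Rw,tw=cam or info(n)
    p=(np.atleast_2d(X)-tw)@Rw; p=p@K.T
    return p[:,:2]/p[:,2:]
def snap(n,name):
    cam=info(n);im,d=bot.capture(n);cv2.imwrite(f'pics/{name}.png',im);np.savez(f'pics/{name}.npz',d=d,im=im)
    return im,d,cloud(n,d,cam),cam
E
python3 - <<'E'
from h import *
for n in("scene","side"):
    d=np.load(f"pics/{n}0d.npy");P=cloud(n,d);print(n,info(n)[2])
    for t in["clamp","nut","ratchet_handle","handle_grip","pawl_lever","lever_tab","pad_face","turned_handle_mid","tray","pliers","tape_rule","spare_blank"]:
        r=bot.trace(n,t)
        for q in r[:1]:
            m=q['region']&(d>0);X=P[m]
            print(t,round(q['p'],2),np.round(q['bbox']),m.sum(),np.round(np.percentile(X,[3,50,97],axis=0),3).tolist() if m.sum() else '')
E
```

```text
scene [-0.01080142  0.56266381  0.47464756]
clamp 0.56 [248. 131. 343. 225.] 2255 [[0.39, -0.388, 0.007], [0.522, -0.18, 0.133], [0.569, -0.117, 0.178]]
nut 0.56 [259. 142. 278. 153.] 195 [[0.525, -0.22, 0.153], [0.541, -0.184, 0.166], [0.568, -0.171, 0.181]]
ratchet_handle 0.9 [263. 140. 343. 164.] 640 [[0.38, -0.39, 0.098], [0.467, -0.217, 0.159], [0.543, -0.173, 0.177]]
handle_grip 0.58 [264. 142. 342. 169.] 664 [[0.38, -0.421, 0.096], [0.471, -0.216, 0.159], [0.548, -0.172, 0.183]]
pawl_lever 0.42 [275. 144. 299. 155.] 146 [[0.473, -0.24, 0.152], [0.505, -0.2, 0.168], [0.544, -0.189, 0.187]]
pad_face 0.96 [246. 165. 286. 194.] 578 [[0.52, -0.367, 0.002], [0.538, -0.187, 0.079], [0.667, -0.119, 0.109]]
turned_handle_mid 0.62 [264. 192. 304. 206.] 277 [[0.448, -0.2, 0.04], [0.484, -0.188, 0.05], [0.536, -0.182, 0.058]]
tray 0.58 [141. 250. 247. 342.] 5385 [[0.342, 0.126, 0.005], [0.423, 0.187, 0.009], [0.509, 0.253, 0.034]]
pliers 0.61 [306. 198. 373. 209.] 616 [[0.344, -0.36, 0.001], [0.411, -0.317, 0.012], [0.475, -0.249, 0.018]]
tape_rule 0.68 [259. 142. 343. 163.] 739 [[0.379, 
[... 760 characters left out ...]
0.522, -0.19, 0.185]]
pad_face 0.83 [239. 156. 267. 183.] 371 [[0.522, -0.25, 0.061], [0.534, -0.179, 0.076], [0.553, -0.117, 0.089]]
turned_handle_mid 0.79 [252. 172. 285. 188.] 251 [[0.448, -0.214, 0.034], [0.487, -0.188, 0.049], [0.528, -0.182, 0.056]]
tray 0.85 [172. 260. 264. 347.] 4255 [[0.346, 0.126, 0.002], [0.426, 0.186, 0.006], [0.508, 0.251, 0.031]]
pliers 0.93 [287. 165. 334. 185.] 533 [[0.344, -0.357, -0.003], [0.408, -0.318, 0.01], [0.469, -0.25, 0.016]]
tape_rule 0.81 [276. 201. 298. 225.] 456 [[0.375, -0.134, 0.007], [0.395, -0.103, 0.043], [0.42, -0.084, 0.061]]
spare_blank 0.87 [301. 192. 345. 218.] 396 [[0.255, -0.22, 0.001], [0.318, -0.204, 0.016], [0.376, -0.192, 0.022]]
```

Call:
servo_tool(increments=[[0,[-48.8,-34.3,-15],0],[0,[-48.8,-34.3,-15],0],[0,[-48.8,-34.3,-15],0],[0,[-48.8,-34.3,-15],0],[0,[-48.8,-34.3,-15],0]])

```text
time_s: 1.92
position: [0.3428, 0.3839, 0.2983]
tcp_rot: [[-0.973, 0.229, 0.001], [0.229, 0.973, 0.0], [-0.001, 0.001, -1.0]]
force: [0.8, 1.0, 1.1]
opening: 0.996
```

Call:
servo_tool(increments=[[0,[-48.8,-34.3,0],0],[0,[-48.8,-34.3,0],0],[0,[-48.8,-34.3,0],0],[0,[-15.4,-54.2,0],0],[0,[-15.4,-54.2,0],0]])

```text
time_s: 2.55
position: [0.466, 0.1371, 0.2975]
tcp_rot: [[-0.973, 0.23, 0.0], [0.23, 0.973, -0.0], [-0.0, 0.0, -1.0]]
force: [1.5, 0.5, -0.3]
opening: 1.005
```

Call:
servo_tool(increments=[[0,[-15.4,-54.2,0],0],[0,[-15.4,-54.2,0],0],[0,[-15.4,-54.2,0],0],[0,[-15.4,-54.2,0],0],[0,[-15.4,-54.2,0],0]])

```text
time_s: 3.18
position: [0.4781, -0.1444, 0.2978]
tcp_rot: [[-0.973, 0.23, 0.001], [0.23, 0.973, -0.0], [-0.001, 0.0, -1.0]]
force: [-0.3, 0.3, -0.7]
opening: 1.003
```

Call:
servo_tool(increments=[[1,[-15.4,-54.2,0],0],[1,[0,0,0],0]])

```text
time_s: 3.42
position: [0.4812, -0.203, 0.2976]
tcp_rot: [[-0.972, 0.235, 0.001], [0.235, 0.972, -0.002], [-0.002, -0.001, -1.0]]
force: [0.2, 0.2, 0.1]
opening: 0.85
```

```bash
python3 - <<'E'
from h import *
im,d,P,cam=snap('wrist','w1');s=bot.read_state();print(s['time_s'],s['position'],s['opening'])
for t in["clamp","nut","ratchet_handle","handle_grip","pawl_lever","lever_tab","turned_handle_mid"]:
    for q in bot.trace('wrist',t)[:1]:
        m=q['region']&(d>0);X=P[m]
        print(t,round(q['p'],2),np.round(q['bbox']),m.sum(),np.round(np.percentile(X,[3,50,97],axis=0),3).tolist() if m.sum() else '')
E
```

```text
3.475 [ 0.48061481 -0.20040189  0.29734247] 0.8127527211139304
clamp 0.71 [183.  94. 345. 240.] 7659 [[0.388, -0.266, 0.013], [0.508, -0.208, 0.146], [0.548, -0.12, 0.17]]
nut 0.91 [259. 217. 298. 241.] 590 [[0.527, -0.212, 0.155], [0.536, -0.191, 0.166], [0.545, -0.173, 0.178]]
ratchet_handle 0.57 [182.  95. 302. 240.] 3333 [[0.382, -0.248, 0.152], [0.465, -0.22, 0.164], [0.531, -0.186, 0.186]]
handle_grip 0.74 [183.  93. 300. 238.] 3461 [[0.381, -0.25, 0.15], [0.465, -0.22, 0.164], [0.534, -0.176, 0.186]]
pawl_lever 0.72 [247. 181. 280. 229.] 644 [[0.474, -0.221, 0.159], [0.51, -0.203, 0.169], [0.526, -0.189, 0.189]]
lever_tab 0.68 [243. 179. 279. 232.] 622 [[0.474, -0.22, 0.159], [0.509, -0.203, 0.169], [0.526, -0.189, 0.189]]
turned_handle_mid 0.68 [251. 142. 278. 191.] 728 [[0.45, -0.206, 0.048], [0.482, -0.194, 0.055], [0.516, -0.183, 0.059]]
```

View pics/w1.png

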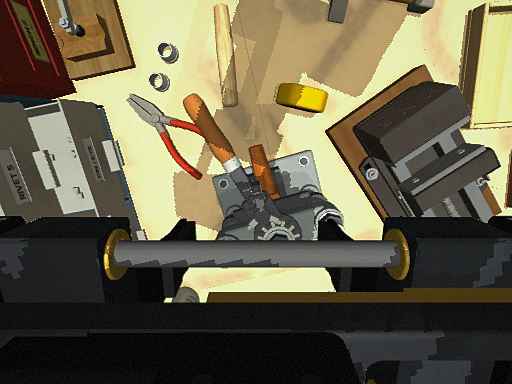

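```bash
python3 - <<'E'
from h import *
z=np.load('pics/w1.npz');im,d=z['im'],z['d']
s=bot.read_state()
P=cloud('wrist',d,info('wrist'))
def box(u0,v0,u1,v1):
    m=np.zeros((384,512),bool);m[v0:v1,u0:u1]=1;return m
hsv=cv2.cvtColor(im,cv2.COLOR_BGR2HSV)
orange=(hsv[...,1]>120)&(hsv[...,0]<20)
def line(m,name):
    X=P[m][:,:2];c=X.mean(0);u,_,vt=np.linalg.svd(X-c,full_matrices=False);v=vt[0];v=v if v[0]<0 else -v
    t=(X-c)@v;w=(X-c)@[-v[1],v[0]]
    print(name,m.sum(),c.round(4),v.round(3),np.degrees(np.arctan2(v[1],v[0])).round(1),'t',np.percentile(t,[1,99]).round(3),'w',np.percentile(w,[1,99]).round(3),'z',np.percentile(P[m][:,2],[2,50,98]).round(3))
    a=c+v*np.percentile(t,1);b=c+v*np.percentile(t,99);print(a.round(4),b.round(4))
line(box(175,85,250,180)&orange&(P[...,2]>.158)&(P[...,2]<.175),'grip')
line(box(240,135,290,200)&orange&(P[...,2]>.048)&(P[...,2]<.065),'turned')
m=box(235,170,300,245)&(P[...,2]>.178)&(P[...,2]<.2);print('tab top',m.sum(),P[m].mean(0).round(4),P[m].min(0).round(4),P[m].max(0).round(4))
line(box(210,150,280,240)&(P[...,2]>.176)&(P[...,2]<.194)&(P[...,0]<.51),'tab')
c=cv2.resize(im[80:250,170:360],None,fx=4,fy=3.5,interpolation=cv2.INTER_CUBIC);cv2.imwrite('pics/w1z.png',c)
# scene cross-check
for n in('scene','side'):
    dd=np.load(f'pics/{n}0d.npy');Q=cloud(n,dd)
    for nm,a,b in(('tab',.180,.192),('cap',.170,.187)):
        mm=(Q[...,2]>a)&(Q[...,2]<b)&(Q[...,1]<-.12)&(Q[...,1]>-.26)&(Q[...,0]>.4)&(Q[...,0]<.62)
        print(n,nm,mm.sum(),np.percentile(Q[mm],[5,50,95],axis=0).round(3).tolist() if mm.any() else '')
E
```

```text
grip 1355 [ 0.4108 -0.2308] [-0.949 -0.315] -161.7 t [-0.036  0.035] w [-0.009  0.01 ] z [0.159 0.165 0.168]
[ 0.4455 -0.2194] [ 0.3772 -0.242 ]
turned 735 [ 0.4823 -0.1888] [-0.991 -0.131] -172.5 t [-0.038  0.034] w [-0.011  0.013] z [0.049 0.055 0.059]
[ 0.5199 -0.1838] [ 0.4484 -0.1933]
tab top 155 [ 0.4883 -0.1949  0.1862] [ 0.4733 -0.2025  0.1781] [ 0.5412 -0.1773  0.1909]
tab 133 [ 0.478  -0.1969] [-0.999 -0.048] -177.2 t [-0.007  0.005] w [-0.005  0.005] z [0.178 0.189 0.19 ]
[ 0.4846 -0.1966] [ 0.4732 -0.1972]
scene tab 63 [[0.473, -0.255, 0.18], [0.542, -0.198, 0.182], [0.551, -0.129, 0.189]]
scene cap 174 [[0.474, -0.252, 0.17], [0.541, -0.193, 0.177], [0.552, -0.125, 0.183]]
side tab 26 [[0.473, -0.205, 0.18], [0.481, -0.199, 0.182], [0.549, -0.133, 0.188]]
side cap 146 [[0.475, -0.255, 0.171], [0.543, -0.194, 0.177], [0.554, -0.124, 0.184]]
```

View pics/w1z.png

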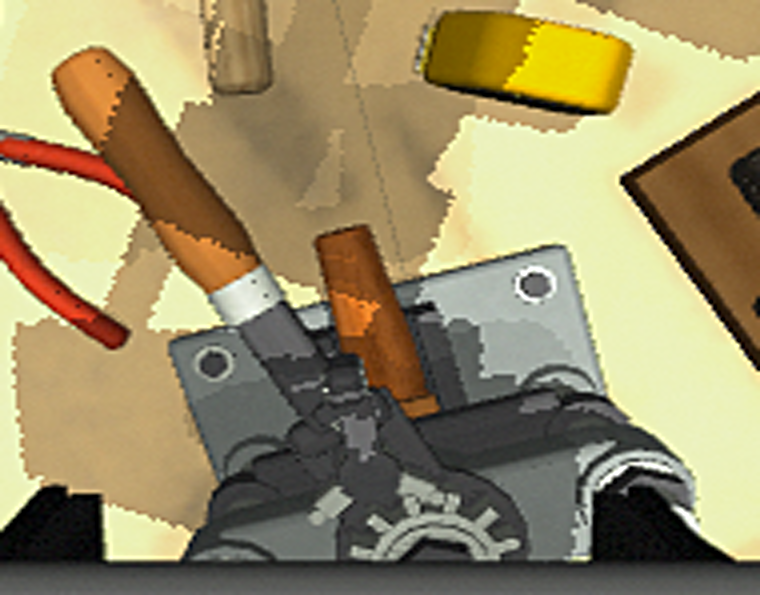

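Call:
servo_tool(increments=[[1,[12,49,0],0],[1,[0,0,0],-6.7],[1,[0,0,40],-6.7],[1,[0,0,40],0],[1,[0,0,30],0]])

```text
time_s: 4.45
position: [0.48, -0.1472, 0.1864]
tcp_rot: [[-1.0, -0.004, -0.001], [-0.004, 1.0, 0.0], [0.001, 0.0, -1.0]]
force: [-0.2, 0.0, -0.2]
opening: 0.013
```

Call:
servo_tool(increments=[[1,[0,0,0],0]])

```text
time_s: 4.58
position: [0.4789, -0.1468, 0.1859]
tcp_rot: [[-1.0, -0.003, -0.005], [-0.003, 1.0, 0.003], [0.005, 0.003, -1.0]]
force: [-0.4, 0.5, 0.2]
opening: 0.005
```

```bash
python3 - <<'E'
from h import *
im,d,P,cam=snap('wrist','w2');s=bot.read_state();print(s['time_s'],s['position'],s['tcp_rot'],s['opening'])
im,d,P,cam=snap('scene','s2');cv2.imwrite('pics/s2z.png',cv2.resize(im[90:230,220:380],None,fx=4.5,fy=4.2,interpolation=2))
E
```

```text
4.625 [ 0.48011341 -0.14760877  0.18731147] [[-9.99994290e-01 -3.03064624e-03 -1.49477708e-03]
 [-3.03197000e-03  9.99995013e-01  8.84119850e-04]
 [ 1.49209017e-03  8.88646921e-04 -9.99998492e-01]] 0.008577990793817549
```

View pics/w2.png

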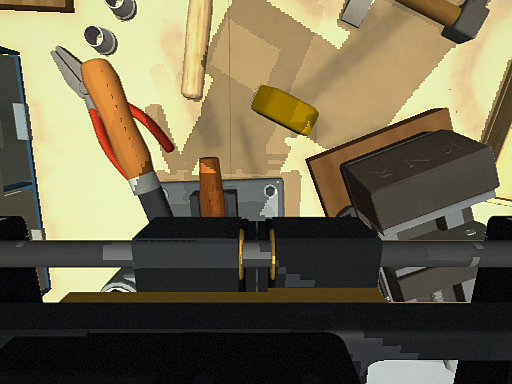

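View pics/s2z.png

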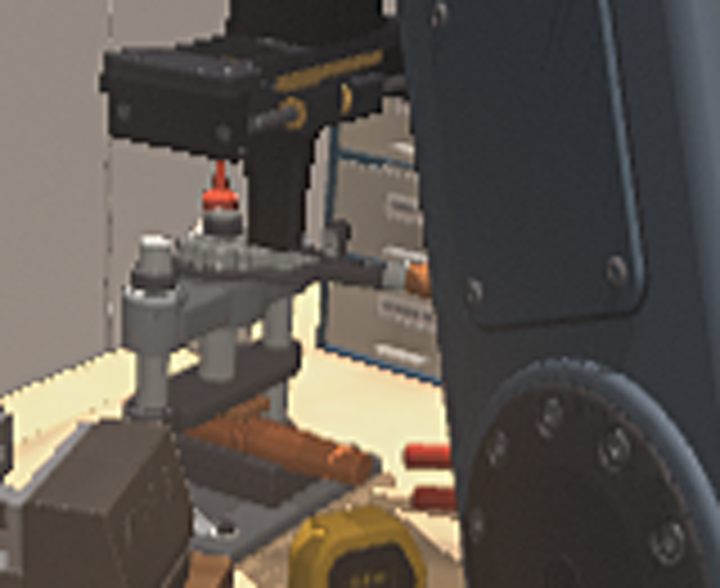

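Call:
servo_tool(increments=[[1,[1,0,15],0],[1,[0,-22,0],0],[1,[0,-8,0],0],[1,[0,-5,0],0],[1,[0,-5,0],0]])

```text
time_s: 5.3
position: [0.4796, -0.1884, 0.1731]
tcp_rot: [[-1.0, -0.002, 0.001], [-0.002, 1.0, -0.0], [-0.001, -0.0, -1.0]]
force: [-0.0, 0.3, -0.4]
opening: 0.005
```

Call:
servo_tool(increments=[[1,[0,-4,0],0],[1,[0,-4,0],0],[1,[0,0,0],0]])

```text
time_s: 5.68
position: [0.4794, -0.1964, 0.1725]
tcp_rot: [[-1.0, -0.002, -0.0], [-0.002, 1.0, 0.0], [0.0, 0.0, -1.0]]
force: [-1.3, 1.3, 0.4]
opening: 0.01
```

```bash
python3 - <<'E'
from h import *
im,d,P,cam=snap('wrist','w3');s=bot.read_state();print(s['time_s'],s['position'],s['force'])
im,d,P,cam=snap('scene','s3');cv2.imwrite('pics/s3z.png',cv2.resize(im[90:230,220:380],None,fx=4.5,fy=4.2,interpolation=2))
E
```

```text
5.725 [ 0.47934508 -0.19626486  0.17246781] [0.44161505 0.69418318 0.96858422]
```

View pics/w3.png

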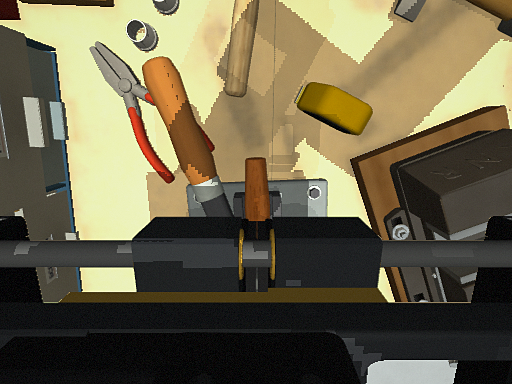

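View pics/s3z.png

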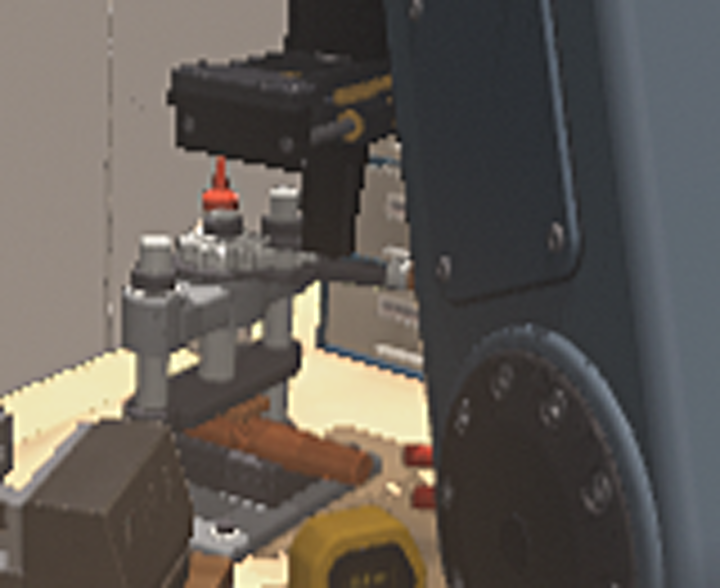

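```bash
cat >> h.py <<'E'
S=np.array([.546,-.186])
def grip(P,im,verbose=True):
    hsv=cv2.cvtColor(im,cv2.COLOR_BGR2HSV)
    o=(hsv[...,1]>110)&(hsv[...,0]<22)
    r=np.linalg.norm(P[...,:2]-S,axis=-1)
    m=o&(P[...,2]>.15)&(P[...,2]<.172)&(r<.2)&(r>.09)
    X=P[m][:,:2]
    if len(X)<30: print('grip few',len(X));return
    c=np.median(X,0);v=c-S
    ang=np.degrees(np.arctan2(v[1],v[0]));print('grip',len(X),c.round(4),'ang',ang.round(1),'rel -x rad',np.radians(((ang+172.5+180)%360)-180).round(3))
E
python3 - <<'E'
from h import *
for n in('w1','w3'):
    z=np.load(f'pics/{n}.npz')
    if n=='w3': grip(cloud('wrist',z['d']),z['im'])
im,d,P,cam=snap('side','d3');cv2.imwrite('pics/d3z.png',cv2.resize(im[90:230,200:360],None,fx=4.5,fy=4.2,interpolation=2));grip(P,im)
E
```

```text
grip 4203 [ 0.4113 -0.2412] ang -157.7 rel -x rad 0.258
grip 180 [ 0.4091 -0.2379] ang -159.2 rel -x rad 0.231
```

View pics/d3z.png

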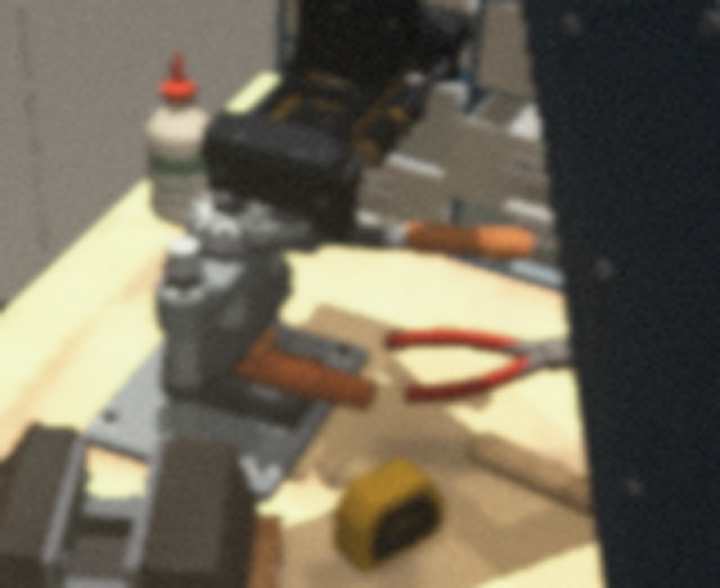

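Call:
servo_tool(increments=[[1,[0,-4,0],0],[1,[0,-4,0],0],[1,[0,0,0],0]])

```text
time_s: 6.2
position: [0.4796, -0.205, 0.1725]
tcp_rot: [[-1.0, -0.002, 0.0], [-0.002, 1.0, -0.001], [-0.0, -0.001, -1.0]]
force: [-0.2, 0.4, 0.2]
opening: 0.003
```

```bash
python3 - <<'E'
from h import *
im,d,P,cam=snap('wrist','w4');s=bot.read_state();print(s['time_s'],s['position'],s['force']);grip(P,im)
E
```

```text
6.25 [ 0.47945642 -0.20475456  0.1725199 ] [0.45436712 0.32171501 0.41414216]
grip 4163 [ 0.4114 -0.2419] ang -157.5 rel -x rad 0.263
```

Call:
servo_tool(increments=[[0.6,[0,20,0],0],[0.6,[0,20,-40],0],[0.6,[40,20,-60],0],[0.6,[40,0,0],0],[0.6,[0,0,0],0]])

```text
time_s: 6.88
position: [0.4031, -0.1452, 0.2629]
tcp_rot: [[-1.0, -0.002, -0.002], [-0.002, 1.0, 0.001], [0.002, 0.001, -1.0]]
force: [0.5, -0.6, -0.1]
opening: 0.389
```

```bash
python3 - <<'E'
from h import *
im,d,P,cam=snap('wrist','w5');s=bot.read_state();print(s['time_s'],s['position'],s['opening']);grip(P,im)
cv2.imwrite('pics/w5z.png',cv2.resize(im[100:250,150:330],None,fx=4.4,fy=4,interpolation=2))
m=(P[...,2]>.178)&(P[...,2]<.194)&(P[...,0]<.51)&(P[...,0]>.44)&(abs(P[...,1]+.2)<.05);print('tab',m.sum(),P[m].mean(0) if m.any() else '')
im,d,P,cam=snap('scene','s5');cv2.imwrite('pics/s5z.png',cv2.resize(im[120:210,230:360],None,fx=6,fy=6,interpolation=2))
m=(P[...,2]>.178)&(P[...,2]<.194)&(P[...,0]<.51)&(P[...,0]>.44)&(abs(P[...,1]+.2)<.05);print('tab',m.sum(),P[m].mean(0) if m.any() else '')
E
```

```text
6.925 [ 0.40487999 -0.14626762  0.26292623] 0.39203757719459437
grip 1135 [ 0.4006 -0.2439] ang -158.3 rel -x rad 0.248
tab 0 
tab 30 [ 0.48611845 -0.22568535  0.18420409]
```

View pics/w5z.png

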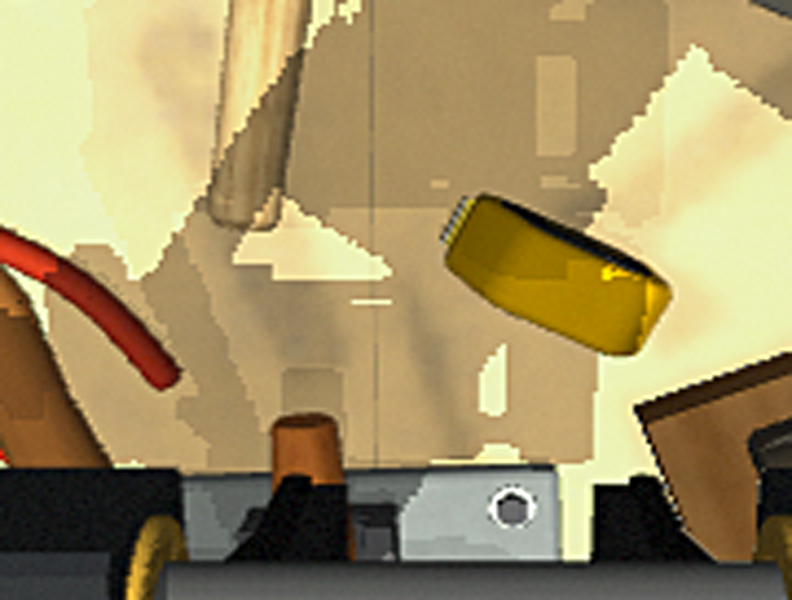

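View pics/s5z.png

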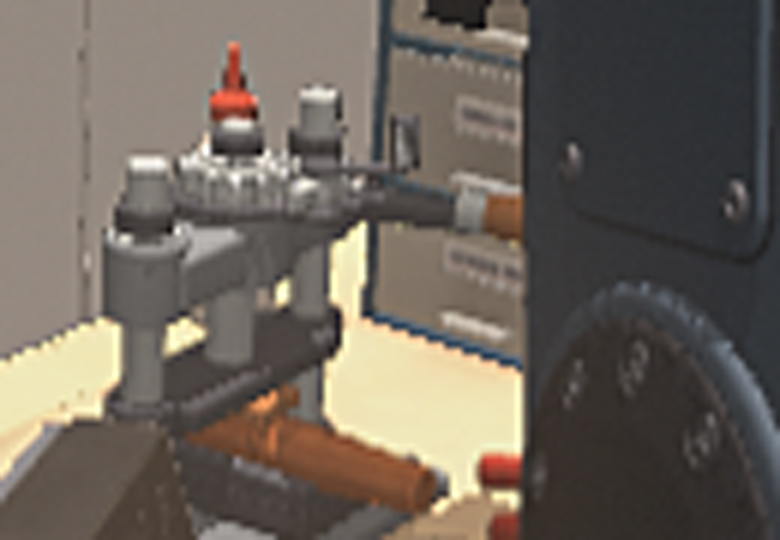

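Call:
servo_tool(increments=[[0.6,[-6,-46,0],0],[0.6,[-5,-46,0],0],[0.6,[0,0,0],-7.5],[0.6,[0,0,30],-7.5],[0.6,[0,0,30],-7.5]])

```text
time_s: 7.6
position: [0.4184, -0.2402, 0.2015]
tcp_rot: [[-0.921, -0.389, 0.001], [-0.389, 0.921, -0.0], [-0.001, -0.001, -1.0]]
force: [0.3, -0.5, -0.3]
opening: 0.404
```

```bash
python3 - <<'E'
from h import *
im,d,P,cam=snap('wrist','w6');s=bot.read_state();print(s['time_s'],s['position'],s['tcp_rot'],s['opening'],s['joint_positions']);grip(P,im)
E
```

```text
7.65 [ 0.41616504 -0.23824398  0.19795006] [[-0.92039454 -0.39095733 -0.00512454]
 [-0.39098178  0.92038356  0.005229  ]
 [ 0.00267223  0.00681635 -0.9999732 ]] 0.3977749250627916 [-4.31854056e+01  2.13234182e+01  1.03768217e+02  2.12940380e-02
  5.53274922e+01 -1.56212751e+02]
grip 2224 [ 0.406  -0.2453] ang -157.0 rel -x rad 0.27
```

View pics/w6.png

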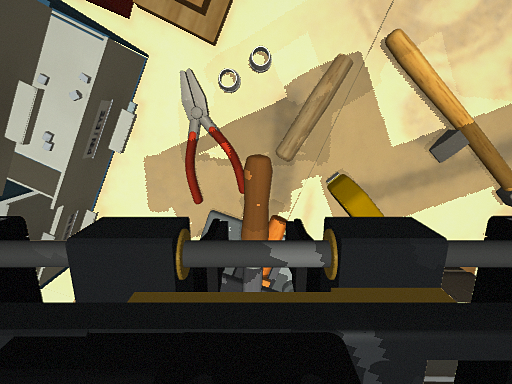

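Call:
servo_tool(increments=[[0.6,[0,0,0],10.6],[0.6,[0,0,0],10.6],[0.6,[0,0,0],10.6],[0.6,[0,0,0],10.6],[0.6,[0,0,0],10.6]])

```text
time_s: 8.28
position: [0.4181, -0.2398, 0.2027]
tcp_rot: [[-0.859, 0.512, 0.0], [0.512, 0.859, 0.0], [-0.0, 0.0, -1.0]]
force: [-0.1, 0.3, 0.2]
opening: 0.401
```

Call:
servo_tool(increments=[[0.6,[0,0,0],10.6],[0.6,[0,0,0],10.6],[0.6,[0,0,0],10.6],[0.6,[0,0,0],10.6],[0.6,[0,0,0],10.6]])

```text
time_s: 8.9
position: [0.4181, -0.2398, 0.2027]
tcp_rot: [[-0.108, 0.994, 0.0], [0.994, 0.108, 0.0], [0.0, 0.0, -1.0]]
force: [-0.8, -0.5, -0.6]
opening: 0.397
```

Call:
servo_tool(increments=[[0.6,[0,0,0],10.6],[0.6,[0,0,0],10.6],[0.6,[0,0,0],10.6],[0.6,[0,0,0],10.6],[0.6,[0,0,0],10.6]])

```text
time_s: 9.52
position: [0.4181, -0.2398, 0.2027]
tcp_rot: [[0.729, 0.684, 0.0], [0.684, -0.729, 0.0], [0.0, 0.0, -1.0]]
force: [-0.3, 0.2, -0.2]
opening: 0.401
```

Call:
servo_tool(increments=[[0.6,[0,0,0],10.6],[0.6,[0,0,0],10.4],[0.6,[0,0,0],0]])

```text
time_s: 9.9
position: [0.418, -0.2399, 0.2027]
tcp_rot: [[0.923, 0.386, 0.0], [0.386, -0.923, -0.0], [0.0, 0.0, -1.0]]
force: [-0.3, -0.5, -0.3]
opening: 0.399
```

```bash
python3 - <<'E'
from h import *
im,d,P,cam=snap('wrist','w7');s=bot.read_state();print(s['time_s'],s['position'],s['tcp_rot'],s['opening'],s['joint_positions']);grip(P,im)
m=(P[...,2]>.178)&(P[...,2]<.194)&(abs(P[...,0]-.48)<.04)&(abs(P[...,1]+.21)<.04);print('tab',m.sum(),P[m].mean(0) if m.any() else '')
E
```

```text
9.95 [ 0.41778486 -0.23978199  0.20264233] [[ 9.22087250e-01  3.86982035e-01  8.67680401e-05]
 [ 3.86982030e-01 -9.22087254e-01  6.91992668e-05]
 [ 1.06786577e-04 -3.02300894e-05 -9.99999994e-01]] 0.4007373806388748 [-4.31796691e+01  2.09135032e+01  1.03467772e+02  7.62532430e-03
  5.56178127e+01  2.40491822e+01]
grip 1692 [ 0.4269 -0.2384] ang -156.3 rel -x rad 0.283
tab 317 [ 0.48818773 -0.22766841  0.1884006 ]
```

View pics/w7.png

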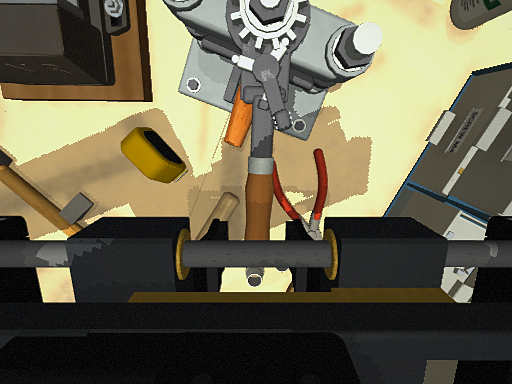

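```bash
python3 - <<'E'
from h import *
z=np.load('pics/w7.npz');im,d=z['im'],z['d'];cam=info('wrist');P=cloud('wrist',d,cam)
m=(P[...,2]>.178)&(P[...,2]<.186)&(abs(P[...,0]-.546)<.03)&(abs(P[...,1]+.186)<.03);print(m.sum(),P[m].mean(0),P[m].min(0),P[m].max(0))
K,Rw,tw=cam
for px,zz in(((268,8),.182),((258,240),.166),((258,180),.166),((262,130),.160),((238,130),.056),((243,90),.056),((358,40),.18)):
    r=Rw@np.array([(px[0]-K[0,2])/K[0,0],(px[1]-K[1,2])/K[1,1],1]);print(px,(tw+r*(zz-tw[2])/r[2]).round(4),P[px[1],px[0]].round(4))
cv2.imwrite('pics/w7z.png',cv2.resize(im[0:190,170:390],None,fx=3.5,fy=3.1,interpolation=2))
E
```

```text
451 [ 0.54275343 -0.19528252  0.17986742] [ 0.53615821 -0.20460158  0.17800764] [ 0.55109045 -0.18331643  0.18414778]
(268, 8) [ 0.5416 -0.1951  0.182 ] [ 0.542  -0.195   0.1807]
(258, 240) [ 0.4014 -0.2482  0.166 ] [ 0.4492 -0.2273  0.2863]
(258, 180) [ 0.444  -0.2302  0.166 ] [ 0.444  -0.2302  0.1657]
(262, 130) [ 0.4772 -0.2193  0.16  ] [ 0.4772 -0.2192  0.161 ]
(238, 130) [ 0.4656 -0.1986  0.056 ] [ 0.4655 -0.1985  0.054 ]
(243, 90) [ 0.5048 -0.1884  0.056 ] [ 0.497  -0.1965  0.1559]
(358, 40) [ 0.5475 -0.2508  0.18  ] [ 0.5473 -0.2506  0.1806]
```

View pics/w7z.png

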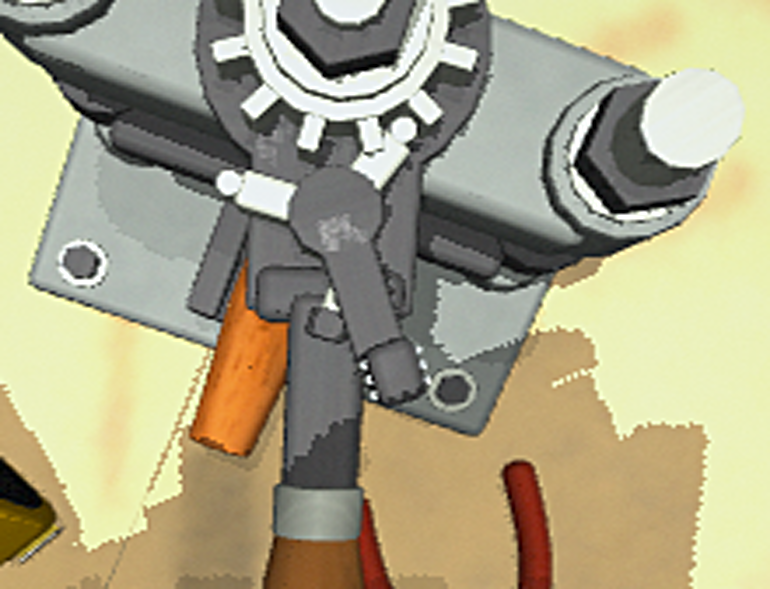

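Call:
servo_tool(increments=[[0.6,[0,0,30],0],[0.6,[0,0,29],0],[0.68,[0,0,0],0],[0.68,[0,0,0],0]])

```text
time_s: 10.45
position: [0.4177, -0.2402, 0.1443]
tcp_rot: [[0.923, 0.385, 0.001], [0.385, -0.923, -0.001], [0.0, 0.001, -1.0]]
force: [-0.4, -0.3, -0.3]
opening: 0.332
```

Call:
servo_tool(increments=[[0.68,[2,-23.4,0],10],[0.68,[2,-23.4,0],10],[0.68,[2,-23.4,0],10],[0.68,[0,0,0],0]])

```text
time_s: 10.95
position: [0.4081, -0.1699, 0.1449]
tcp_rot: [[0.992, -0.124, 0.001], [-0.124, -0.992, -0.001], [0.001, 0.001, -1.0]]
force: [0.2, -1.1, 0.6]
opening: 0.319
```

```bash
python3 - <<'E'
from h import *
im,d,P,cam=snap('wrist','w8');s=bot.read_state();print(s['time_s'],s['position'],s['force'],s['opening'])
E
```

```text
11.0 [ 0.40852334 -0.1709933   0.14475007] [ 0.03283047 -0.09158522  0.46879957] 0.3196241691635823
```

View pics/w8.png

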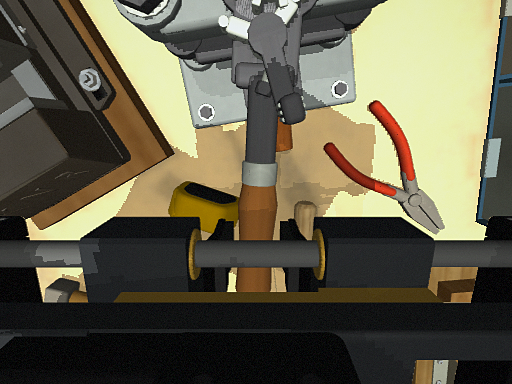

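Call:
servo_tool(increments=[[0.68,[2,-23.4,0],10],[0.68,[2,-23.4,0],10],[0.68,[2,-23.4,0],10],[0.68,[2,-23.4,0],10],[0.68,[0,0,0],0]])

```text
time_s: 11.62
position: [0.4516, -0.0894, 0.1442]
tcp_rot: [[0.682, -0.732, 0.002], [-0.732, -0.682, -0.001], [0.003, -0.001, -1.0]]
force: [-0.7, 0.4, 0.1]
opening: 0.315
```

```bash
python3 - <<'E'
from h import *
im,d,P,cam=snap('wrist','w9');s=bot.read_state();print(s['time_s'],s['position'],s['force'],s['opening'],s['joint_positions'])
E
```

```text
11.675 [ 0.45066736 -0.08950404  0.14398998] [-0.22853353 -0.16218544 -0.56201562] 0.3201729710916064 [-2.51981175e+01  2.50402932e+01  1.09909483e+02 -3.06526438e-02
  4.49736783e+01  1.11868896e+02]
```

View pics/w9.png

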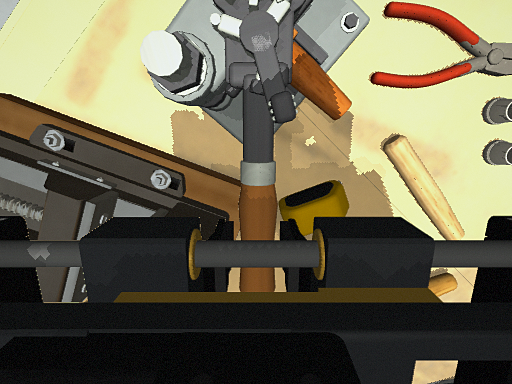

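Call:
servo_tool(increments=[[0.68,[2,23.4,0],-10],[0.68,[2,23.4,0],-10],[0.68,[2,23.4,0],-10],[0.68,[2,23.4,0],-10],[0.68,[2,23.4,0],-10]])

```text
time_s: 12.3
position: [0.4045, -0.1945, 0.1437]
tcp_rot: [[0.999, 0.054, -0.002], [0.054, -0.999, 0.002], [-0.002, -0.002, -1.0]]
force: [1.0, 1.9, 1.9]
opening: 0.322
```

Call:
servo_tool(increments=[[0.68,[2,23.4,0],-10],[0.68,[2,23.4,0],-10],[0.68,[2,23.4,0],-10],[0.68,[2,23.4,0],-10],[0.68,[0,0,0],0]])

```text
time_s: 12.92
position: [0.4414, -0.2813, 0.1436]
tcp_rot: [[0.737, 0.676, 0.001], [0.676, -0.737, -0.001], [-0.0, 0.001, -1.0]]
force: [-0.2, 1.2, 0.7]
opening: 0.321
```

```bash
python3 - <<'E'
from h import *
im,d,P,cam=snap('wrist','w10');s=bot.read_state();print(s['time_s'],s['position'],s['force'],s['opening'],s['joint_positions'])
im,d,P,cam=snap('scene','s10');cv2.imwrite('pics/s10z.png',cv2.resize(im[120:210,230:360],None,fx=6,fy=6,interpolation=2))
E
```

```text
12.975 [ 0.44094042 -0.28003291  0.14352461] [-1.02862865  0.40812304 -0.15632177] 0.3242128564388564 [-4.46877969e+01  2.89462034e+01  1.01198533e+02 -1.94914556e-04
  4.98604249e+01  2.83194879e+00]
```

View pics/w10.png

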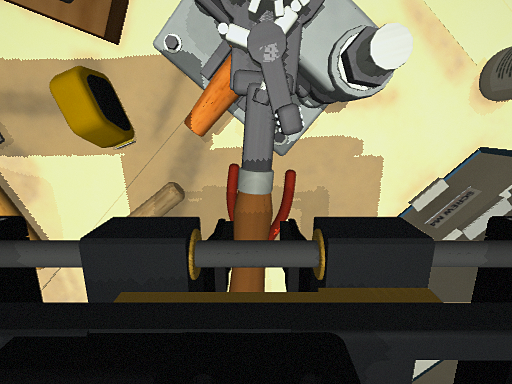

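View pics/s10z.png

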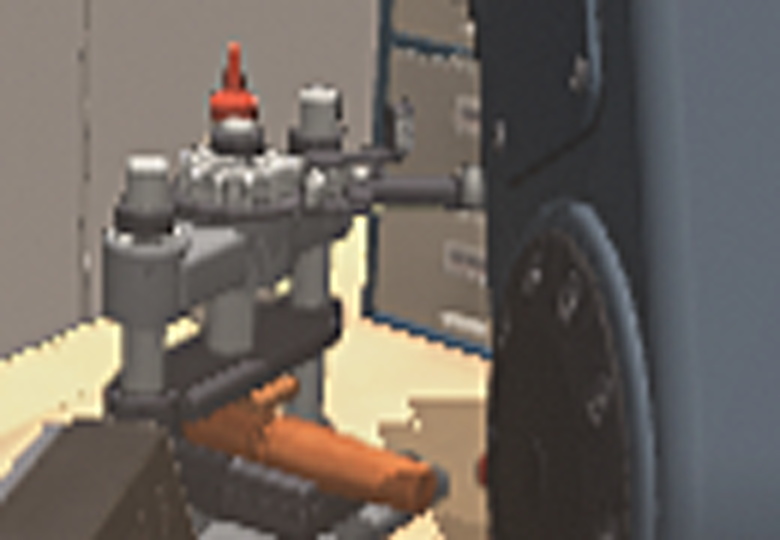

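Call:
servo_tool(increments=[[0.68,[2,23.4,0],-10],[0.68,[0,0,0],0],[0.68,[2,-23.4,0],10],[0.68,[2,-23.4,0],10],[0.68,[2,-23.4,0],10]])

```text
time_s: 13.65
position: [0.4159, -0.239, 0.1441]
tcp_rot: [[0.927, 0.375, 0.002], [0.375, -0.927, -0.001], [0.001, 0.002, -1.0]]
force: [1.1, -1.4, -0.8]
opening: 0.322
```

Call:
servo_tool(increments=[[0.68,[2,-23.4,0],10],[0.68,[2,-23.4,0],10],[0.68,[2,-23.4,0],10],[0.68,[2,-23.4,0],10],[0.68,[2,-23.4,0],10]])

```text
time_s: 14.28
position: [0.4203, -0.1249, 0.1441]
tcp_rot: [[0.884, -0.468, 0.001], [-0.468, -0.884, -0.001], [0.001, 0.0, -1.0]]
force: [1.0, -1.3, 0.0]
opening: 0.317
```

Call:
servo_tool(increments=[[0.68,[2,-23.4,0],10],[0.68,[2,-23.4,0],10],[0.68,[0,0,0],0]])

```text
time_s: 14.65
position: [0.4491, -0.0875, 0.144]
tcp_rot: [[0.678, -0.735, 0.001], [-0.735, -0.678, -0.0], [0.001, -0.001, -1.0]]
force: [-0.1, 0.3, -0.3]
opening: 0.324
```

```bash
python3 - <<'E'
from h import *
im,d,P,cam=snap('wrist','w11');s=bot.read_state();print(s['time_s'],s['position'],s['force'],s['opening'],s['joint_positions'])
im,d,P,cam=snap('scene','s11');cv2.imwrite('pics/s11z.png',cv2.resize(im[120:210,230:360],None,fx=6,fy=6,interpolation=2))
E
```

```text
14.7 [ 0.44850982 -0.08800288  0.14382961] [ 0.15895179 -0.88144361  0.54625556] 0.3176436744326815 [-2.51536809e+01  2.49363108e+01  1.10191991e+02 -5.20978472e-03
  4.48745088e+01  1.12086523e+02]
```

View pics/w11.png

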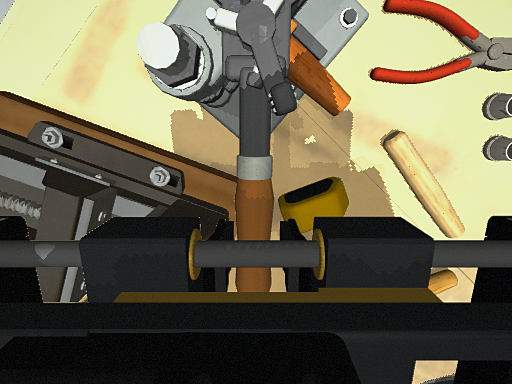

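View pics/s11z.png

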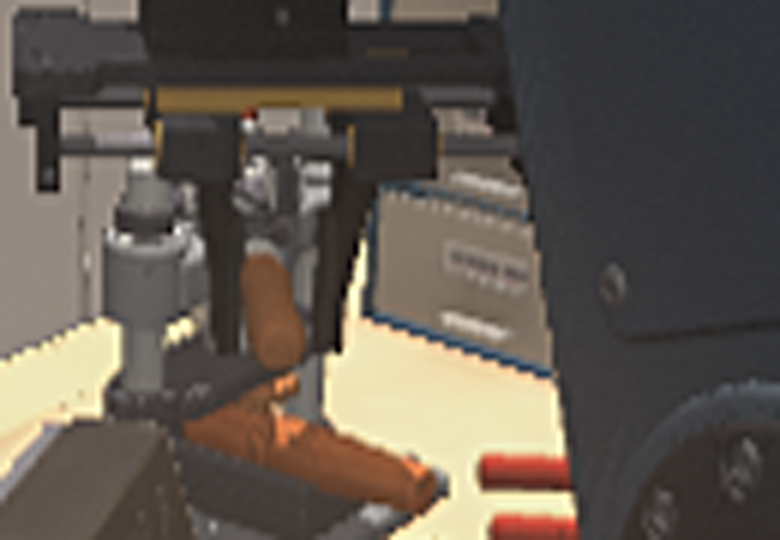

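Call:
servo_tool(increments=[[0.68,[2,23.4,0],-10],[0.68,[2,23.4,0],-10],[0.68,[2,23.4,0],-10],[0.68,[2,23.4,0],-10],[0.68,[2,23.4,0],-10]])

```text
time_s: 15.38
position: [0.4034, -0.1937, 0.1436]
tcp_rot: [[0.999, 0.05, -0.002], [0.05, -0.999, 0.003], [-0.002, -0.003, -1.0]]
force: [0.7, 3.2, 1.2]
opening: 0.319
```

Call:
servo_tool(increments=[[0.68,[2,23.4,0],-10],[0.68,[2,23.4,0],-10],[0.68,[2,23.4,0],-10],[0.68,[2,23.4,0],-10],[0.68,[2,23.4,0],-10]])

```text
time_s: 16.0
position: [0.4552, -0.2949, 0.143]
tcp_rot: [[0.603, 0.798, -0.005], [0.798, -0.603, 0.003], [-0.0, -0.006, -1.0]]
force: [-3.9, 0.6, 0.1]
opening: 0.322
```

```bash
python3 - <<'E'
from h import *
s=bot.read_state();print(s['time_s'],s['position'],s['force'],s['opening'],s['joint_positions'])
im,d,P,cam=snap('scene','s12');cv2.imwrite('pics/s12z.png',cv2.resize(im[120:210,230:360],None,fx=6,fy=6,interpolation=2))
for n in('s5','s10','s11','s12'):
    z=np.load(f'pics/{n}.npz');P=cloud('scene',z['d'])
    # vertical profile through pad front, columns u 262..272
    for u in(265,272):
        print(n,u,[(v,*(P[v,u]*1000).round(0).astype(int)) for v in range(168,196,2)])
E
```

```text
16.0 [ 0.45517903 -0.29485628  0.14295847] [-3.89240504  0.63265908  0.11465171] 0.321629902400036 [-4.47047844e+01  3.03633565e+01  9.81363480e+01 -8.79862812e-02
  5.18401594e+01 -7.56093235e+00]
s5 265 [(168, np.int64(527), np.int64(-154), np.int64(125)), (170, np.int64(550), np.int64(-185), np.int64(105)), (172, np.int64(550), np.int64(-185), np.int64(99)), (174, np.int64(549), np.int64(-185), np.int64(94)), (176, np.int64(549), np.int64(-185), np.int64(89)), (178, np.int64(550), np.int64(-186), np.int64(83)), (180, np.int64(547), np.int64(-183), np.int64(79)), (182, np.int64(538), np.int64(-171), np.int64(80)), (184, np.int64(531), np.int64(-162), np.int64(79)), (186, np.int64(525), np.int64(-153), np.int64(79)), (188, np.int64(524), np.int64(-153), np.int64(74)), (190, np.int64(546), np.int64(-182), np.int64(52)), (192, np.int64(545), np.int64(-181), np.int64(47)), (194, np.int64(546), np.int64(-184), np.int64(39))]
s5 272 [(168, np.int64(538), np.int64(-199), np.int64(109)), (170, np.int64(538), np.int64(-199), np.int64(104)), (172, np.int64(538), np.int64(-199), np.int64(98))
[... 4303 characters left out ...]
4(-197), np.int64(110)), (170, np.int64(537), np.int64(-198), np.int64(105)), (172, np.int64(540), np.int64(-202), np.int64(97)), (174, np.int64(540), np.int64(-202), np.int64(91)), (176, np.int64(533), np.int64(-193), np.int64(91)), (178, np.int64(526), np.int64(-183), np.int64(91)), (180, np.int64(527), np.int64(-185), np.int64(84)), (182, np.int64(527), np.int64(-185), np.int64(78)), (184, np.int64(523), np.int64(-181), np.int64(76)), (186, np.int64(615), np.int64(-309), np.int64(0)), (188, np.int64(531), np.int64(-192), np.int64(59)), (190, np.int64(527), np.int64(-187), np.int64(55)), (192, np.int64(526), np.int64(-185), np.int64(51)), (194, np.int64(522), np.int64(-180), np.int64(48))]
```

View pics/s12z.png

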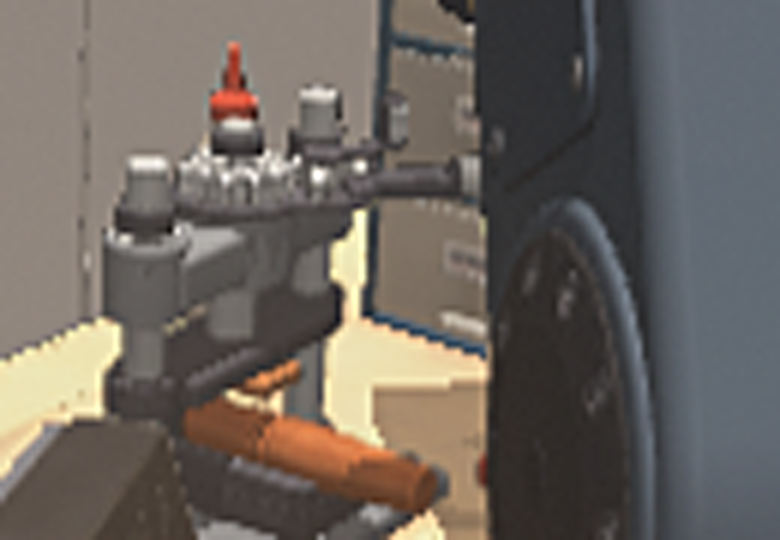

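Call:
servo_tool(increments=[[0.68,[2,23.4,0],-10],[0.68,[1,16.4,0],-7],[0.68,[0,0,0],0]])

```text
time_s: 16.42
position: [0.4924, -0.3147, 0.1434]
tcp_rot: [[0.351, 0.936, -0.0], [0.936, -0.351, 0.0], [0.0, -0.0, -1.0]]
force: [-0.2, 0.2, -0.6]
opening: 0.321
```

Call:
servo_tool(increments=[[0.68,[0.2,7,0],-3],[0.68,[0,0,0],0]])

```text
time_s: 16.68
position: [0.4983, -0.316, 0.1434]
tcp_rot: [[0.302, 0.953, -0.001], [0.953, -0.302, 0.001], [0.001, -0.002, -1.0]]
force: [-1.8, -0.1, -1.3]
opening: 0.319
```

```bash
python3 - <<'E'
from h import *
im,d,P,cam=snap('wrist','w13');s=bot.read_state();print(s['time_s'],s['position'],s['force'],s['opening'],s['joint_positions'])
m=(P[...,2]>.178)&(P[...,2]<.186)&(abs(P[...,0]-.546)<.03)&(abs(P[...,1]+.19)<.03);print(P[m].mean(0))
E
```

```text
16.725 [ 0.49828415 -0.31593924  0.14344169] [-2.29131639 -0.59646655 -1.00862377] 0.323805912023313 [-4.32159651e+01  3.33018977e+01  9.13863693e+01 -1.12436874e-02
  5.54069587e+01 -2.56544671e+01]
[nan nan nan]<stdin>:3: RuntimeWarning: Mean of empty slice.
  ret = um.true_divide(
```

View pics/w13.png

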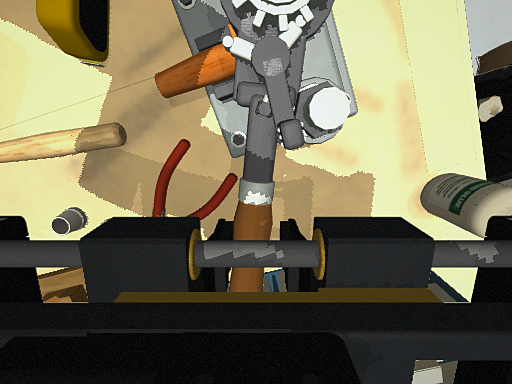

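Call:
servo_tool(increments=[[0.68,[0.2,7,0],-3],[0.68,[0.2,7,0],-3],[0.68,[0,0,0],0]])

```text
time_s: 17.1
position: [0.5057, -0.3174, 0.143]
tcp_rot: [[0.197, 0.98, -0.016], [0.98, -0.197, 0.006], [0.003, -0.017, -1.0]]
force: [-15.4, 0.9, 7.7]
opening: 0.325
```

Call:
servo_tool(increments=[[0.68,[0,4,0],0],[0.68,[0,4,0],0],[0.68,[0,0,0],0]])

```text
time_s: 17.48
position: [0.5059, -0.3173, 0.1427]
tcp_rot: [[0.196, 0.98, -0.033], [0.981, -0.196, 0.011], [0.005, -0.034, -0.999]]
force: [-30.5, 1.0, 16.4]
opening: 0.321
```

```bash
python3 - <<'E'
from h import *
im,d,P,cam=snap('wrist','w14');s=bot.read_state();print(s['time_s'],s['position'],s['force'],s['opening'],s['joint_positions'])
im,d,P,cam=snap('scene','s14');cv2.imwrite('pics/s14z.png',cv2.resize(im[120:210,230:360],None,fx=6,fy=6,interpolation=2))
E
```

```text
17.525 [ 0.50586846 -0.31729521  0.14266897] [-29.77431063   0.79873414  16.89785792] 0.3278365547481182 [-42.40698636  34.48600132  88.92169564  -0.90927061  58.393962
 -30.59657973]
```

View pics/w14.png

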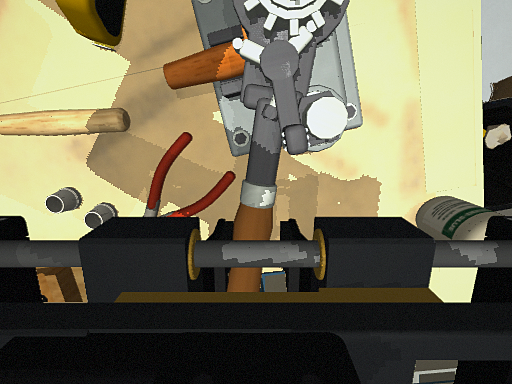

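View pics/s14z.png

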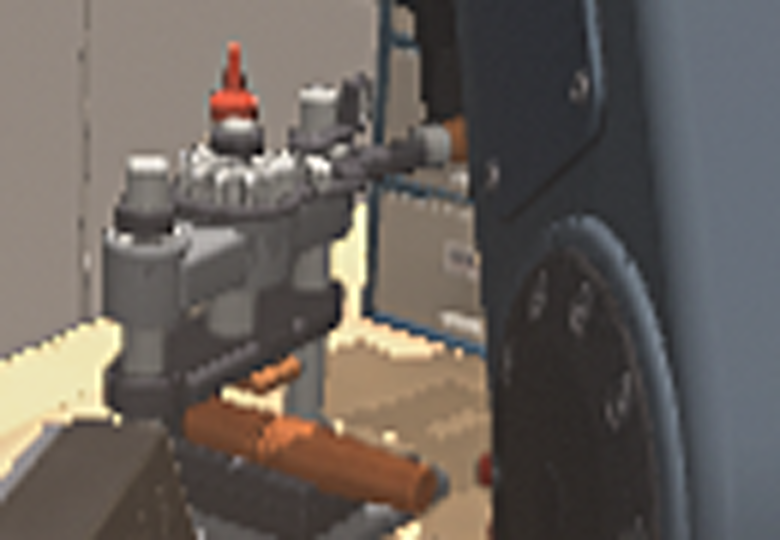

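Call:
servo_tool(increments=[[0.68,[0,-7,0],0],[0.6,[0,-5,0],0],[0.5,[0,0,-40],0],[0.5,[0,0,-50],0],[0.5,[0,0,-20],0]])

```text
time_s: 18.2
position: [0.5109, -0.3202, 0.2574]
tcp_rot: [[0.199, 0.98, 0.006], [0.98, -0.199, -0.004], [-0.003, 0.007, -1.0]]
force: [0.1, 0.3, -0.1]
opening: 0.495
```

```bash
python3 - <<'E'
from h import *
im,d,P,cam=snap('wrist','w15');s=bot.read_state();print(s['time_s'],s['position'],s['force'],s['opening'],s['joint_positions'])
E
```

```text
18.25 [ 0.51161028 -0.3207032   0.25919776] [ 0.36238682 -1.03272315  1.93871785] 0.495490452743619 [-4.27037039e+01  2.60888310e+01  8.32972265e+01  6.03544815e-02
  7.00004369e+01 -3.12524642e+01]
```

View pics/w15.png

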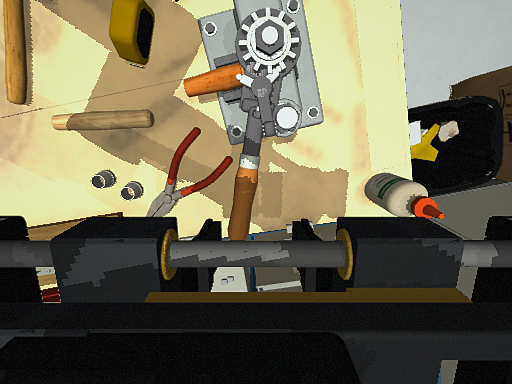

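```bash
python3 - <<'E'
from h import *
z=np.load('pics/w15.npz');im,d=z['im'],z['d'];cam=info('wrist');P=cloud('wrist',d,cam)
hsv=cv2.cvtColor(im,cv2.COLOR_BGR2HSV);o=(hsv[...,1]>110)&(hsv[...,0]<22)
def box(u0,v0,u1,v1):
    m=np.zeros((384,512),bool);m[v0:v1,u0:u1]=1;return m
def line(m,name):
    X=P[m][:,:2];c=X.mean(0);u,_,vt=np.linalg.svd(X-c,full_matrices=False);v=vt[0];v=v if v[0]<0 else -v
    t=(X-c)@v;w=(X-c)@[-v[1],v[0]]
    print(name,m.sum(),c.round(4),np.degrees(np.arctan2(v[1],v[0])).round(1),'w',np.percentile(w,[1,99]).round(4),'z',np.percentile(P[m][:,2],[2,50,98]).round(3))
    print((c+v*np.percentile(t,1)).round(4),(c+v*np.percentile(t,99)).round(4))
line(box(180,55,245,100)&o&(P[...,2]>.045)&(P[...,2]<.062),'turned')
line(box(220,160,265,215)&o&(P[...,2]>.155)&(P[...,2]<.175),'grip')
m=box(230,0,305,75)&(P[...,2]>.165)&(P[...,2]<.19);print('nut',m.sum(),P[m].mean(0),(P[m].min(0)+P[m].max(0))/2)
K,Rw,tw=cam
for px,zz in(((269,37),.18),((288,117),.18)):
    r=Rw@np.array([(px[0]-K[0,2])/K[0,0],(px[1]-K[1,2])/K[1,1],1]);print(px,(tw+r*(zz-tw[2])/r[2]).round(4))
# base plate corners by bolts
for px in((212,31),(312,111),(237,133)):
    r=Rw@np.array([(px[0]-K[0,2])/K[0,0],(px[1]-K[1,2])/K[1,1],1]);print(px,(tw+r*(.016-tw[2])/r[2]).round(4))
E
```

```text
turned 1199 [ 0.4861 -0.1983] -176.4 w [-0.0127  0.0124] z [0.049 0.057 0.06 ]
[ 0.52   -0.1961] [ 0.451  -0.2005]
grip 986 [ 0.5033 -0.3134] -112.2 w [-0.0099  0.01  ] z [0.16  0.167 0.169]
[ 0.5113 -0.2938] [ 0.4943 -0.3352]
nut 2351 [ 0.54846062 -0.19600549  0.17272399] [ 0.54562758 -0.19526502  0.17552351]
(269, 37) [ 0.5486 -0.1947  0.18  ]
(288, 117) [ 0.5528 -0.2562  0.18  ]
(212, 31) [ 0.4945 -0.1338  0.016 ]
(312, 111) [ 0.6059 -0.2568  0.016 ]
(237, 133) [ 0.4984 -0.2653  0.016 ]
```

Call:
servo_tool(increments=[[0.5,[36,-26,10],0],[0.5,[36,-26,10],0],[0.5,[37,-25,10],0],[0.5,[0,0,0],-10.5],[0.5,[0,0,0],-10.5]])

```text
time_s: 18.88
position: [0.455, -0.196, 0.2232]
tcp_rot: [[-0.172, 0.985, 0.001], [0.985, 0.172, 0.0], [0.0, 0.001, -1.0]]
force: [1.4, -1.0, 0.0]
opening: 0.499
```

Call:
servo_tool(increments=[[0.5,[0,0,0],-10.5],[0.5,[0,0,0],-10.5],[0.5,[0,0,0],-10.5],[0.5,[0,0,0],-10.5],[0.5,[0,0,0],-10.5]])

```text
time_s: 19.5
position: [0.4552, -0.1967, 0.2231]
tcp_rot: [[-0.886, 0.464, 0.001], [0.464, 0.886, 0.0], [-0.0, 0.001, -1.0]]
force: [-1.6, 0.4, -0.2]
opening: 0.498
```

Call:
servo_tool(increments=[[0.5,[0,0,0],-10.5],[0.5,[0,0,0],-10.5],[0.5,[0,0,0],-10.5],[0.5,[0,0,0],0]])

```text
time_s: 20.0
position: [0.4552, -0.1968, 0.2232]
tcp_rot: [[-0.998, -0.06, 0.0], [-0.06, 0.998, 0.0], [-0.0, 0.0, -1.0]]
force: [0.1, -0.3, -0.3]
opening: 0.5
```

```bash
cat >> h.py <<'E'
def box(u0,v0,u1,v1):
    m=np.zeros((384,512),bool);m[v0:v1,u0:u1]=1;return m
def line(P,m,name):
    X=P[m][:,:2];c=X.mean(0);u,_,vt=np.linalg.svd(X-c,full_matrices=False);v=vt[0];v=v if v[0]<0 else -v
    t=(X-c)@v;w=(X-c)@[-v[1],v[0]]
    print(name,m.sum(),c.round(4),np.degrees(np.arctan2(v[1],v[0])).round(1),'w',np.percentile(w,[1,99]).round(4),'z',np.percentile(P[m][:,2],[2,50,98]).round(3),(c+v*np.percentile(t,1)).round(4),(c+v*np.percentile(t,99)).round(4))
E
python3 - <<'E'
from h import *
im,d,P,cam=snap('wrist','w16');s=bot.read_state();print(s['time_s'],s['position'],s['tcp_rot'],s['opening'],s['joint_positions'])
hsv=cv2.cvtColor(im,cv2.COLOR_BGR2HSV);o=(hsv[...,1]>110)&(hsv[...,0]<22)
line(P,o&(P[...,2]>.045)&(P[...,2]<.062)&(abs(P[...,0]-.48)<.05)&(abs(P[...,1]+.195)<.03),'turned')
E
```

```text
20.05 [ 0.4551792  -0.19683389  0.22330164] [[-9.98257018e-01 -5.90159111e-02  2.18529063e-04]
 [-5.90158195e-02  9.98256966e-01  4.04214617e-04]
 [-2.42003253e-04  3.90613406e-04 -9.99999894e-01]] 0.4995339514032968 [-3.63356730e+01  2.02642030e+01  1.00220996e+02  3.02571080e-02
  5.95184407e+01 -1.29734348e+02]
turned 1255 [ 0.4877 -0.1959] -177.6 w [-0.0125  0.0124] z [0.047 0.055 0.059] [ 0.5268 -0.1943] [ 0.4485 -0.1976]
```

View pics/w16.png

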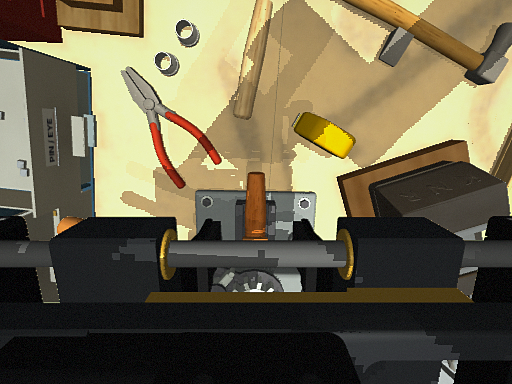

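Call:
servo_tool(increments=[[0.5,[-1,-0.5,40],0],[0.5,[0,0,40],0],[0.5,[0,0,30],0],[0.5,[0,0,15],0],[0.5,[0,0,0],0]])

```text
time_s: 20.68
position: [0.456, -0.1973, 0.098]
tcp_rot: [[-0.998, -0.062, -0.001], [-0.062, 0.998, 0.001], [0.001, 0.001, -1.0]]
force: [0.1, -0.5, 0.1]
opening: 0.502
```

Call:
servo_tool(increments=[[0.5,[0,0,15],0],[0.5,[0,0,15],0],[0.5,[0,0,15],0],[0.5,[0,0,10],0],[0.5,[0,0,0],0]])

```text
time_s: 21.3
position: [0.4558, -0.1972, 0.0427]
tcp_rot: [[-0.998, -0.063, -0.002], [-0.063, 0.998, 0.001], [0.002, 0.001, -1.0]]
force: [0.0, -0.4, 0.6]
opening: 0.502
```

```bash
python3 - <<'E'
from h import *
im,d,P,cam=snap('wrist','w17');s=bot.read_state();print(s['time_s'],s['position'],s['force'],s['opening'])
im,d,P,cam=snap('scene','s17');cv2.imwrite('pics/s17z.png',cv2.resize(im[110:215,230:370],None,fx=5.5,fy=5.5,interpolation=2))
E
```

```text
21.35 [ 0.45611332 -0.19741703  0.04319707] [-0.07774045  0.09499873 -0.00692405] 0.5001782153804543
```

View pics/w17.png

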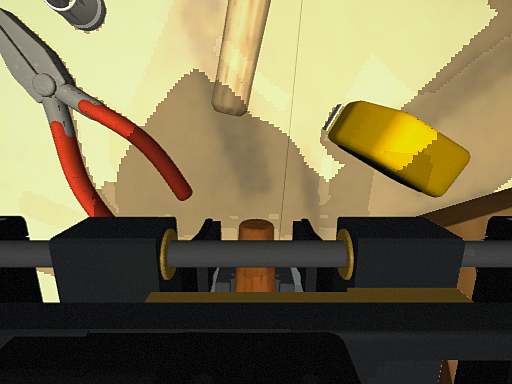

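View pics/s17z.png

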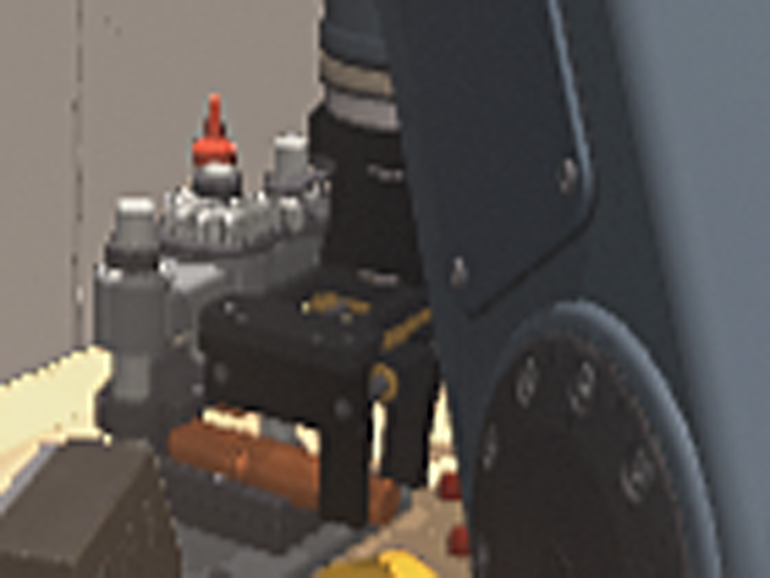

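Call:
servo_tool(increments=[[0.5,[0,0,10.5],0],[0.8,[0,0,0],0],[1,[0,0,0],0],[1,[0,0,0],0],[1,[0,0,0],0]])

```text
time_s: 22.02
position: [0.4564, -0.1977, 0.0333]
tcp_rot: [[-0.998, -0.063, 0.0], [-0.063, 0.998, -0.0], [-0.0, -0.0, -1.0]]
force: [0.4, -0.3, -0.2]
opening: 0.215
```

Call:
servo_tool(increments=[[1,[0,0,0],0],[1,[0,0,0],0]])

```text
time_s: 22.28
position: [0.4564, -0.1976, 0.0333]
tcp_rot: [[-0.998, -0.063, 0.0], [-0.063, 0.998, -0.0], [-0.0, -0.0, -1.0]]
force: [0.7, 0.5, 1.3]
opening: 0.216
```

Call:
servo_tool(increments=[[1,[0,0,-3],0],[1,[0,0,-3],0],[1,[8,0,0],0],[1,[15,0,0],0],[1,[15,0,0],0]])

```text
time_s: 22.9
position: [0.4167, -0.1996, 0.0391]
tcp_rot: [[-0.998, -0.063, -0.001], [-0.063, 0.998, 0.001], [0.001, 0.001, -1.0]]
force: [0.0, 0.5, 0.6]
opening: 0.218
```

```bash
python3 - <<'E'
from h import *
s=bot.read_state();print(s['time_s'],s['position'],s['force'],s['opening'])
im,d,P,cam=snap('scene','s18');cv2.imwrite('pics/s18z.png',cv2.resize(im[110:215,230:370],None,fx=5.5,fy=5.5,interpolation=2))
E
```

```text
22.9 [ 0.416749   -0.19959196  0.03908952] [0.01914136 0.4836513  0.60707411] 0.21805327366138505
```

View pics/s18z.png

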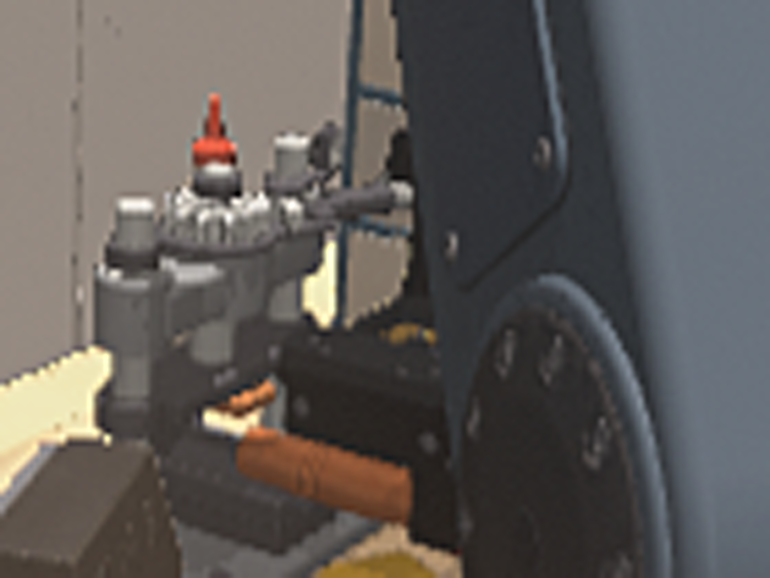

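Call:
servo_tool(increments=[[1,[14,0,0],0],[1,[13,0,0],0],[1,[0,0,-40],0],[1,[0,0,-60],0],[1,[0,0,-60],0]])

```text
time_s: 23.58
position: [0.3904, -0.2014, 0.2004]
tcp_rot: [[-0.998, -0.063, -0.001], [-0.063, 0.998, 0.001], [0.001, 0.001, -1.0]]
force: [0.7, -1.2, -1.8]
opening: 0.215
```

```bash
python3 - <<'E'
from h import *
for n in('scene','side'):
    d=np.load(f'pics/{n}0d.npy');P=cloud(n,d)
    m=(P[...,2]>.026)&(P[...,2]<.038)&(P[...,0]>.31)&(P[...,0]<.56)&(P[...,1]>.06)&(P[...,1]<.33)
    k,l,st,c=cv2.connectedComponentsWithStats(m.astype(np.uint8),connectivity=8)
    i=1+np.argmax(st[1:,4]);X=P[l==i][:,:2].astype(np.float32)
    print(n,st[i],cv2.minAreaRect(X*1000),np.degrees(0))
    r=cv2.minAreaRect(X*1000);print(cv2.boxPoints(r).round(0).tolist())
im,d,P,cam=snap('side','d19');im2=snap('wrist','w19');s=bot.read_state();print(s['time_s'],s['position'],s['joint_positions'])
E
```

```text
scene [ 139  252  106   76 1229] ((427.803466796875, 185.80435180664062), (116.66687774658203, 167.53504943847656), 79.72753143310547) 0.0
[[335.0, 143.0], [500.0, 113.0], [521.0, 228.0], [356.0, 258.0]]
side [172 261  91  81 744] ((428.1957702636719, 185.8912353515625), (117.32718658447266, 165.53964233398438), 79.87323760986328) 0.0
[[336.0, 143.0], [499.0, 114.0], [520.0, 229.0], [357.0, 258.0]]
23.675 [ 0.39410175 -0.20436946  0.2045251 ] [-4.18872007e+01  1.76594191e+01  1.08799198e+02 -3.90959239e-03
  5.27473125e+01 -1.35514747e+02]
```

View pics/d19.png

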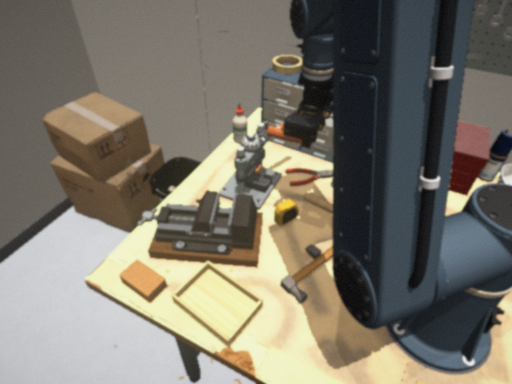

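View pics/w19.png

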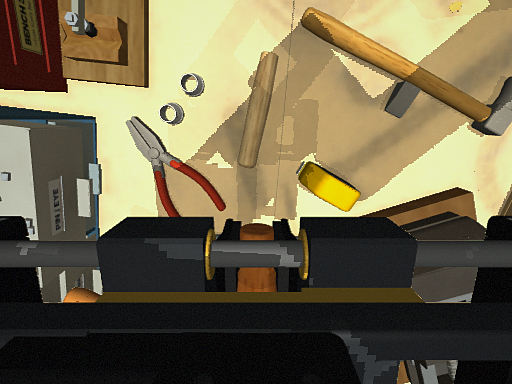

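Call:
servo_tool(increments=[[1,[-10,39.5,0],0],[1,[-10,39.5,0],0],[1,[-10,39.5,0],0],[1,[-10,39.5,0],0],[1,[-10,39.5,0],0]])

```text
time_s: 24.3
position: [0.4279, -0.0002, 0.1981]
tcp_rot: [[-0.998, -0.063, -0.002], [-0.063, 0.998, 0.0], [0.002, 0.001, -1.0]]
force: [0.2, -0.7, -0.8]
opening: 0.218
```

Call:
servo_tool(increments=[[1,[7.5,40.5,0],0],[1,[7.5,40.5,0],0],[1,[7.5,40.5,0],0],[1,[7.5,40.5,0],0],[1,[7.5,40.5,0],0]])

```text
time_s: 24.92
position: [0.3773, 0.199, 0.1981]
tcp_rot: [[-0.998, -0.063, -0.002], [-0.063, 0.998, -0.0], [0.002, -0.0, -1.0]]
force: [1.3, -0.1, -1.1]
opening: 0.215
```

Call:
servo_tool(increments=[[1,[0,0,0],7],[1,[0,0,30],7],[1,[0,0,30],0],[1,[0,0,0],0],[1,[0,0,0],0]])

```text
time_s: 25.55
position: [0.3787, 0.1981, 0.1393]
tcp_rot: [[-0.984, 0.18, -0.0], [0.18, 0.984, -0.0], [0.0, -0.0, -1.0]]
force: [0.1, 0.2, -0.6]
opening: 0.213
```

```bash
python3 - <<'E'
from h import *
s=bot.read_state();print(s['time_s'],s['position'],s['tcp_rot'],s['opening'])
for n in('scene','side'):
    im,d,P,cam=snap(n,n+'20')
    if n=='scene': cv2.imwrite('pics/s20z.png',cv2.resize(im[190:360,100:290],None,fx=4,fy=3.5,interpolation=2))
    hsv=cv2.cvtColor(im,cv2.COLOR_BGR2HSV);o=(hsv[...,1]>130)&(hsv[...,0]<16)
    m=o&(P[...,2]>.1)&(P[...,2]<.22)&(P[...,1]>.1)&(P[...,1]<.26)&(P[...,0]>.33)&(P[...,0]<.55)
    if m.sum()>30:
        line(P,m,n);X=P[m];x=X[:,0];print(np.polyfit(x,X[:,2],1))
E
```

```text
25.55 [0.37867366 0.19812895 0.13928678] [[-9.83597673e-01  1.80376188e-01 -2.20908993e-04]
 [ 1.80376203e-01  9.83597694e-01 -4.75006749e-05]
 [ 2.08717585e-04 -8.65682787e-05 -9.99999974e-01]] 0.21254948567721982
scene 390 [0.4173 0.1963] 173.1 w [-0.0078  0.0132] z [0.144 0.158 0.164] [0.4801 0.1886] [0.3698 0.2021]
[0.04785588 0.1365822 ]
side 137 [0.469  0.1843] 165.7 w [-0.0095  0.0136] z [0.144 0.159 0.162] [0.4841 0.1805] [0.373  0.2088]
[-0.05778261  0.18508054]
```

View pics/s20z.png

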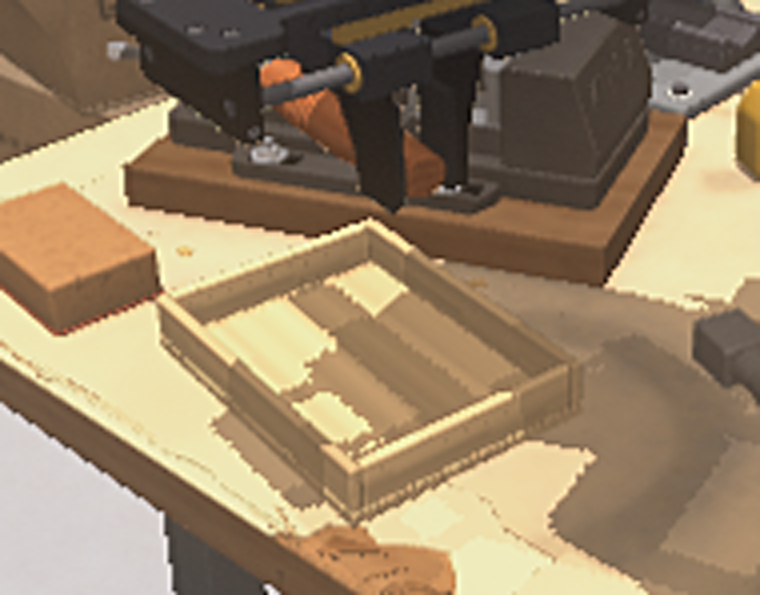

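View pics/side20.png

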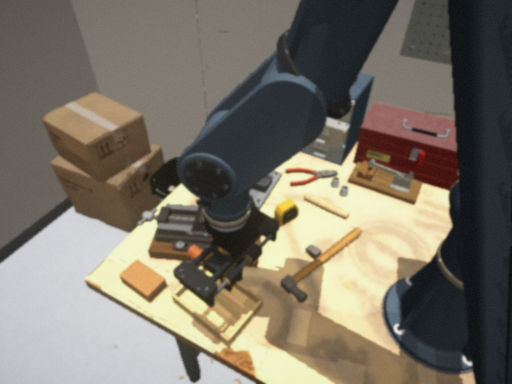

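```bash
python3 - <<'E'
from h import *
for n in('scene','side'):
    d=np.load(f'pics/{n}0d.npy');P=cloud(n,d)
    for z0 in(.04,.065,.09):
        m=(P[...,2]>z0)&(P[...,2]<.15)&(P[...,0]>.33)&(P[...,0]<.72)&(P[...,1]>-.08)&(P[...,1]<.3)
        X=P[m];
        print(n,z0,m.sum(),'minx',X[X[:,0].argmin()].round(3),'maxy',X[X[:,1].argmax()].round(3))
        t=X[X[:,0]<.45]; print('  x<.45: maxy',t[t[:,1].argmax()].round(3) if len(t) else '', 'x<.42',(X[X[:,0]<.42][:,1].max().round(3) if (X[:,0]<.42).any() else ''))
        print(cv2.boxPoints(cv2.minAreaRect((X[:,:2]*1000).astype(np.float32))).round().tolist())
s=bot.read_state()
E
```

```text
scene 0.04 5578 minx [0.417 0.038 0.066] maxy [0.666 0.138 0.09 ]
  x<.45: maxy [0.448 0.053 0.101] x<.42 0.041
[[407.0, 58.0], [457.0, -61.0], [717.0, 47.0], [667.0, 167.0]]
scene 0.065 3634 minx [0.417 0.038 0.066] maxy [0.666 0.138 0.09 ]
  x<.45: maxy [0.448 0.053 0.101] x<.42 0.041
[[414.0, 43.0], [456.0, -60.0], [715.0, 45.0], [673.0, 148.0]]
scene 0.09 1847 minx [0.423 0.041 0.09 ] maxy [0.666 0.138 0.09 ]
  x<.45: maxy [0.448 0.053 0.101] x<.42 
[[421.0, 42.0], [461.0, -58.0], [710.0, 43.0], [669.0, 144.0]]
side 0.04 4703 minx [0.417 0.039 0.071] maxy [0.672 0.139 0.088]
  x<.45: maxy [0.45  0.053 0.06 ] x<.42 0.04
[[407.0, 59.0], [460.0, -70.0], [722.0, 37.0], [669.0, 167.0]]
side 0.065 3141 minx [0.417 0.039 0.071] maxy [0.672 0.139 0.088]
  x<.45: maxy [0.45  0.053 0.067] x<.42 0.04
[[414.0, 44.0], [457.0, -60.0], [718.0, 46.0], [676.0, 150.0]]
side 0.09 1606 minx [0.424 0.037 0.09 ] maxy [0.671 0.139 0.092]
  x<.45: maxy [0.449 0.052 0.11 ] x<.42 
[[421.0, 42.0], [463.0, -58.0], [712.0, 45.0], [670.0, 145.0]]
```

Call:
servo_tool(increments=[[1,[0,-3,30],0],[1,[0,0,30],0],[1,[0,0,30],0],[1,[0,0,20],0],[1,[0,0,0],0]])

```text
time_s: 26.28
position: [0.3783, 0.1953, 0.0289]
tcp_rot: [[-0.984, 0.18, -0.001], [0.18, 0.984, -0.0], [0.001, -0.0, -1.0]]
force: [0.1, 0.5, -0.5]
opening: 0.219
```

Call:
servo_tool(increments=[[1,[0,0,7],0],[1,[0,0,5],0],[1,[0,0,3],0],[1,[0,0,1],0],[1,[0,0,0],0]])

```text
time_s: 26.9
position: [0.3781, 0.1954, 0.0132]
tcp_rot: [[-0.984, 0.18, 0.0], [0.18, 0.984, 0.0], [-0.0, 0.0, -1.0]]
force: [0.1, -0.4, -0.1]
opening: 0.215
```

```bash
python3 - <<'E'
from h import *
s=bot.read_state();print(s['time_s'],s['position'],s['force'],s['opening'])
im,d,P,cam=snap('scene','s21')
cv2.imwrite('pics/s21z.png',cv2.resize(im[190:360,100:290],None,fx=4,fy=3.5,interpolation=2))
E
```

```text
26.9 [0.37814133 0.19539325 0.01319949] [ 0.06405332 -0.41282733 -0.13364856] 0.21526333823003285
```

View pics/s21z.png

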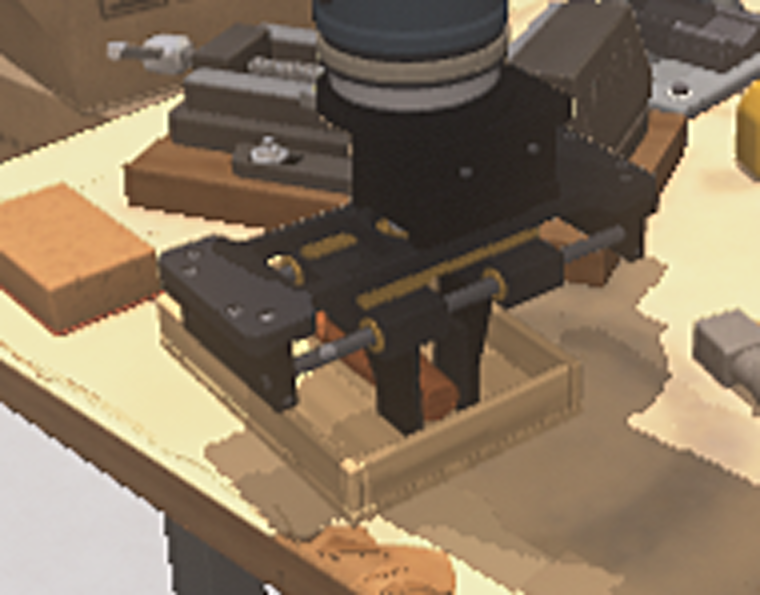

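Well inside the tray (fingers at about (400,380) in the crop, handle end at (440,390)), no contact yet; I lower in 1 mm steps.

Call:
servo_tool(increments=[[1,[0,0,1.5],0],[1,[0,0,1],0],[1,[0,0,0],0]])

```text
time_s: 27.32
position: [0.3781, 0.1954, 0.0106]
tcp_rot: [[-0.984, 0.18, -0.0], [0.18, 0.984, -0.0], [0.0, -0.0, -1.0]]
force: [-0.9, -0.4, -0.7]
opening: 0.215
```

Call:
servo_tool(increments=[[1,[0,0,1],0],[1,[0,0,0],0],[1,[0,0,0],0]])

```text
time_s: 27.7
position: [0.3781, 0.1954, 0.0097]
tcp_rot: [[-0.984, 0.18, -0.0], [0.18, 0.984, -0.0], [0.0, -0.0, -1.0]]
force: [0.0, 0.4, -0.4]
opening: 0.217
```

Call:
servo_tool(increments=[[1,[0,0,1],0],[1,[0,0,0],0],[1,[0,0,0],0]])

```text
time_s: 28.08
position: [0.3782, 0.1954, 0.0093]
tcp_rot: [[-0.984, 0.18, 0.001], [0.18, 0.984, 0.0], [-0.001, 0.0, -1.0]]
force: [-0.6, -0.1, 7.4]
opening: 0.215
```

Call:
servo_tool(increments=[[0.76,[0,0,0],0],[0.74,[0,0,0],0],[0.7,[0,0,0],0],[0.62,[0,0,0],0],[0.6,[0,0,0],0]])

```text
time_s: 28.7
position: [0.3781, 0.1954, 0.0086]
tcp_rot: [[-0.984, 0.18, -0.0], [0.18, 0.984, -0.0], [0.0, -0.0, -1.0]]
force: [-0.7, 0.0, 0.1]
opening: 0.38
```

Call:
servo_tool(increments=[[0.6,[0,0,0],0],[0.6,[0,0,-15],0],[0.6,[0,0,-40],0],[0.6,[0,0,-60],0],[0.6,[0,0,-60],0]])

```text
time_s: 29.32
position: [0.3775, 0.1952, 0.1852]
tcp_rot: [[-0.984, 0.18, -0.001], [0.18, 0.984, -0.0], [0.001, -0.0, -1.0]]
force: [1.5, 0.2, 0.7]
opening: 0.401
```

```bash
python3 - <<'E'
from h import *
im,d,P,cam=snap('wrist','w22');s=bot.read_state();print(s['time_s'],s['position'],s['force'],s['opening'])
im,d,P,cam=snap('scene','s22')
cv2.imwrite('pics/s22z.png',cv2.resize(im[120:360,100:300],None,fx=3.5,fy=2.5,interpolation=2))
hsv=cv2.cvtColor(im,cv2.COLOR_BGR2HSV);o=(hsv[...,1]>140)&(hsv[...,0]<14)
m=o&(P[...,2]>.012)&(P[...,2]<.06)&(P[...,1]>.12)&(P[...,1]<.26)&(P[...,0]>.33)&(P[...,0]<.52)
line(P,m,'turned')
E
```

```text
29.375 [0.38161601 0.19644843 0.19179825] [0.86400017 1.44706397 3.93985383] 0.398706476828216
turned 688 [0.4188 0.1918] 170.5 w [-0.0086  0.012 ] z [0.018 0.031 0.035] [0.4808 0.1814] [0.3696 0.2001]
```

View pics/s22z.png

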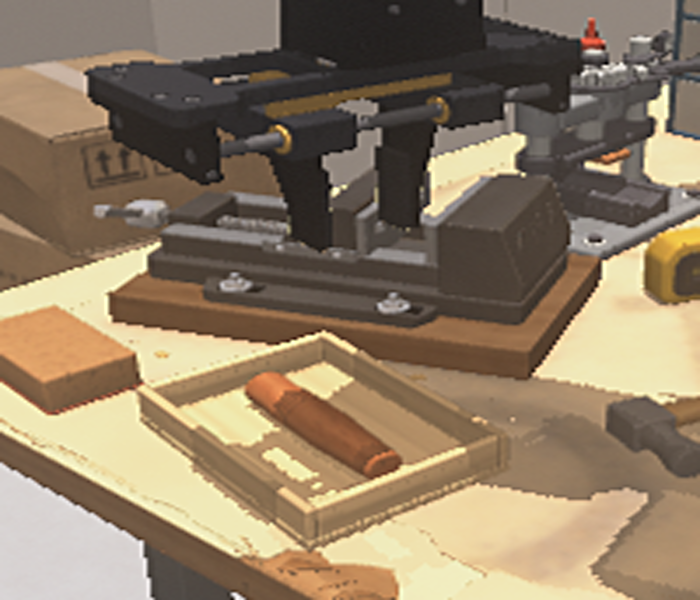

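View pics/w22.png

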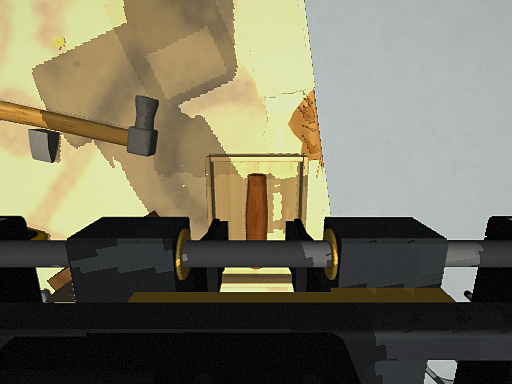

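Call:
servo_tool(increments=[[0.6,[0,0,0],0],[0.6,[0,0,0],0],[0.6,[0,0,0],0]])

```text
time_s: 29.8
position: [0.3771, 0.1951, 0.1822]
tcp_rot: [[-0.984, 0.18, -0.004], [0.18, 0.984, -0.001], [0.004, -0.002, -1.0]]
force: [0.4, -0.2, 0.0]
opening: 0.399
```

```bash
python3 - <<'E'
from h import *
im,d,P,cam=snap('scene','s23')
cv2.imwrite('pics/s23z.png',cv2.resize(im[120:210,230:360],None,fx=6,fy=6,interpolation=2))
print([(v,*(P[v,272]*1000).round(0).astype(int).tolist()) for v in range(168,190,2)])
im0=cv2.imread('pics/scene0.png')
Z0=cloud('scene',np.load('pics/scene0d.npy'))
for t in('pliers','tape_rule','spare_blank'):
    r=bot.find_in('scene',t);print(t,[(np.round(q['bbox']).tolist(),round(q['p'],2)) for q in r[:2]])
E
```

```text
[(168, 539, -199, 109), (170, 540, -201, 103), (172, 536, -197, 100), (174, 539, -201, 92), (176, 530, -189, 93), (178, 525, -183, 91), (180, 523, -180, 86), (182, 525, -183, 80), (184, 525, -182, 75), (186, 612, -305, 3), (188, 587, -270, 15)]
pliers [([307.0, 199.0, 373.0, 210.0], 0.75)]
tape_rule [([284.0, 209.0, 311.0, 241.0], 0.55), ([246.0, 170.0, 288.0, 190.0], 0.33)]
spare_blank []
```

View pics/s23z.png

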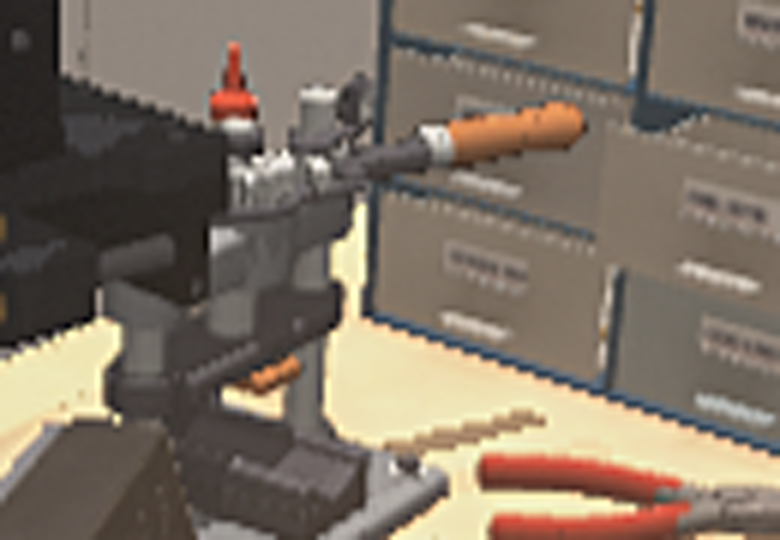

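View pics/s23.png

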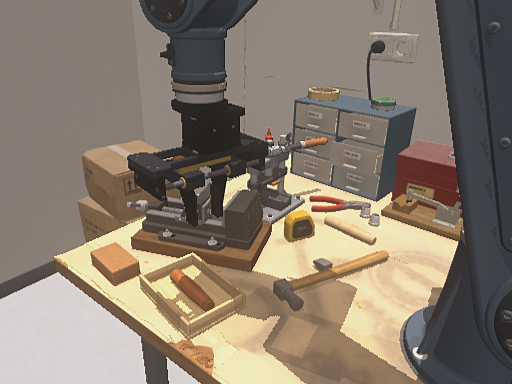

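```bash
python3 - <<'E'
from rig import bot
print(bot.hand_in())
E
```

```text
the job is handed in; nothing more can be done
None
```

The turned pan handle is out of the clamp and lying flat inside the plywood tray. I handed the job in at about 30 s of the 72 s allowed. No verdict was reported.

**What I did:** I pushed the reversing lever over to loosen with closed fingers while the pad still held the wood. I then worked the ratchet handle with the gripper loosely round its grip and finally swung it aside to its right-hand stop. I gripped the turned handle by its protruding end, drew it out along its axis, carried it over the vise, lowered it until it touched the tray floor (about 7 N), and let go.

**Last checks:**
- **Pad:** its plate stands at about 92 mm, against 79 mm at the start, so it has risen roughly 13 mm.
- **Lever:** a wrist picture taken after the strokes showed it on the loosening side, about 0.28 rad. The last scene picture agrees, though only roughly.
- **Turned handle:** lies parallel to the tray's long side, well inside the walls, with its top about 33 mm above the bench.
- **Left alone:** the pliers and the spare blank lie where they were in the pictures, and the tape measure stands where it stood.
- **Robot:** the gripper is clear, about 0.18 m up.

**Disagreements and slips:**
- The wrist pictures from different directions disagreed by up to about 8 mm on the spindle position. They also disagreed by about 5° on the clamp's direction. I worked with a loose grip for that reason.
- Pressing the ratchet handle against its stop briefly reached about 34 N of contact force.
- On the last look the network did not report the spare blank, and in the first scene picture it mistook the ratchet handle for the tape measure. I judged both from the pictures.

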